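Load and weight a two-cigar mould in its press frame

ROBOT

A 6-joint arm with a two-finger parallel gripper is mounted at the origin on a cart in front of the work surface, level with it; the furniture and walls round the work are solid. World frame = base frame: x ahead of the robot, y to its left, z up, the work surface at z = 0. Lengths are in m, angles in rad, forces in N, time in s.
With the tool pointing down it reaches from about 0.25 to 0.775 m from the base axis. Payload 4 kg.
Tool frame: the origin (TCP) lies on the centre line of the jaws, within the pads' length; the fingertips stand 8 mm ahead of it and the grasp point (between the pads) lies 11 mm behind it; z points along the fingers, y is the direction in which the jaws open and shut (so a half turn about z gives the same grasp; the last joint's range is limited). The gripper opens to 94 mm and grips with 3 to 60 N. Pads are 16 mm wide; open, the fingers measure 119 mm over their backs; the gripper's body (75 mm by 177 mm) begins 78 mm behind the grasp point.
Start: joints at [1.056, 0.087, 1.371, -0, 1.684, -0.103], TCP at [0.22, 0.504, 0.214] pointing down, gripper open.
Joint ranges: [-3.1, 3.1], [-0.76, 2.03], [0.27, 2.55], [-1.08, 4.22], [0.17, 2.65], [-2.57, 2.57]. Speed limits (rad/s): [2.79, 2.79, 3.14, 3.14, 3.14, 3.14].

INTERFACE

Orientations are given as [roll, pitch, yaw] about the fixed x, y, z axes, in that order (R = Rz(yaw) Ry(pitch) Rx(roll)).
In Python, from bench import * gives the robot as it stands.
- The arm moves only by the tool step_arm, never from a script. Its argument "steps" is a list of rows, each an object of numbers: "jaw": the opening, from 0 (shut) to 1 (fully open); "tx", "ty", "tz": the shift along the tool's x, y, z in m; "ax", "ay", "az": the turn, a rotation vector about the tool's x, y, z in rad. In form: [{"jaw": .., "tx": .., "ty": .., "tz": .., "ax": .., "ay": .., "az": ..}, ...]. A call has 1 to 8 rows; each row is the pose to reach, as a shift and turn from the pose measured when the call began, along the tool's axes at that moment; what a row does not reach only later rows make up. A row lasts 1/10 s, in which the tool goes at most 50 mm and 8.59 degrees, less where a joint would pass 70% of its speed; a pose out of reach is approached as far as the arm can. A call with a gripper value outside its range is refused whole. The fingers move at their own pace and stop on an object; the grip force is fixed at half the most. Time passes only in rows, so rows that repeat a pose let the fingers close. It gives the time, the measured TCP pose, the force and the opening at its end, in the units of the state.
- get_obs(): the state, without advancing time (a new reading comes with each control period).
- snapshot(name): name is "scene" or "side" or "wrist"; returns (picture, depth): 400x640x3 uint8, red, green, blue; 400x640 float32, m along the optical axis (not along the pixel's ray), 0 where there is no reading.
- camera_model(name): a dict with "intrinsics" (3x3 intrinsics, pixels), "origin" and "orientation" of the camera in the world. Camera axes: x right, y down, z forward; pixel columns grow to the right and rows downward; lengths in m; the calibration is good to about 2 mm. A picture is of the moment at which its call begins: read the wrist's pose just before it. camera_model takes no time and is no camera call; for the wrist camera it gives the pose at the moment of the call.
- close_job(): hands the job in, once; it reports no verdict.
Trained networks look in the newest picture that a camera, given by its name, has taken for a name from the list of things; names that differ only in an ending like _2 or _b are one class to them, and where a whole thing is asked for, a point or a joint stands for the part that bears it (a point fixed in the world has none). Each returns a list of dicts, best first, with "confidence" (0 to 1); they miss things now and then, are a little off and sometimes report something else, mostly with a low value. They report only what shows in the picture. A call takes as long as a camera call.
- silhouettes(camera, query): "pixels" (400x640 bool, what is visible of it) and "rect" ([left, top, right, bottom] in pixels, round what is visible of it).
The state is a dict: "time": time; "joint_positions": joint angles; "qvel": joint speeds; "joint_torque": joint torques, N m; "tool_pos": TCP position; "ee_rot": TCP orientation; "wrist_force": force on the tool from outside, world axes, zero at the start; "wrist_torque": the same for the moment, N m; "width": finger opening in m.
Only numpy, scipy, OpenCV 4.12 (cv2) and the standard library are available. Lean on these libraries where they do the work, as an engineer would, in place of code of your own. Each camera call takes 0.05 s, during which the arm holds its last target. There are 200 camera calls.

TASK

Put the filled cigar mould to press: carry the lower mould half, kept level so that its two cigars stay in their grooves, down into the pocket of the press frame; then take the upper half from its sloping rest and set it, grooves down, squarely on the lower half so that the mould is shut. Last, lower the steel press weight gently by its wooden grip onto the shut mould between the frame's corner angles (no dropping of any piece), let go, and leave the lighter, the gum pot and the rule where they lie.

Things in the scene. Friction and masses are not known exactly. Their poses are not given: they have to be found in the camera images.
- lower_center (a point): Centre (half-way up) of the lower mould half: a plain light-wood block 164 mm long (x), 64 mm wide (y), 26 mm high (z, up), 0.18 to 0.28 kg, lying flat on the work board. Two lengthwise grooves (24 mm wide, 11 mm deep, closed at the ends) open upward with a cigar loose in each; the cigars stand about 9 mm above its top face. The same either way round.
- cigar_a_center (a point): Centre of the cigar (147 mm long, 20 mm thick) in the groove on the +y side of the lower half: 15 mm from the mid-line, about 12 mm above lower_center. x axis along the cigar.
- cigar_b_center (a point): Centre of the cigar (148 mm long, 20 mm thick) in the groove on the -y side of the lower half: 15 mm from the mid-line, about 12 mm above lower_center. x axis along the cigar.
- upper_center (a point): Centre of the upper mould half (lid): a plain light-wood block 164 mm long (x), 64 mm wide (y), 22 mm high (z), 0.15 to 0.24 kg, flat on top, two grooves 11 mm deep in its underside. It lies groove side down on the sloping rest, 30 degrees from level: x climbs the slope, z is the normal of its flat top. The same either way round.
- weight_grip (a point): Centre of the wooden grip bar (112 mm long, 22 mm wide, 20 mm high) of the press weight, 39 mm above the weight's underside. Below it, on two studs, is a dark steel plate 158 mm long (x), 58 mm wide (y), 10 mm thick, lying flat on the white rolling plate (its top 3 mm above the work board); 22 mm of air between plate and bar. 0.56-0.84 kg. The same either way round.
- pocket_floor (a point): Centre of the press frame's pocket floor, 12 mm above the work board. The pocket is 169 mm long (x) and 69 mm wide (y), z up: 2.5 mm to spare on every side of a mould half. The lower half fills it to 26 mm above this floor, both halves to 48 mm.
- press_frame: Press frame, fixed: a dark board 222 x 116 x 12 mm with four upright steel corner angles round the pocket. They rise 54 mm above the pocket floor and end in a flared mouth, 64 mm above it at most; the long sides are open over the middle 100 mm, so that fingers fit beside a part. Origin on the work board below pocket_floor, same axes.
- lid_rest: Sloping wooden rest under the upper half, fixed: an open frame 52 mm wide, 185 mm long, about 105 mm high at the high end, with a lip at the low end that stops the half from sliding. It is narrower than the half, so fingers pass beside it. Origin on the work board below the centre of the upper half; x axis level, towards the high end.
- mould_lower: The lower half as a body (origin at the centre of its underside); the same part as lower_center.
- mould_upper: The upper half as a body (origin at the centre of its grooved underside); the same part as upper_center.
- press_weight: The press weight as a body (origin at the centre of its underside); the same part as weight_grip.
- torch_lighter: Bystander: black torch lighter, 120 mm long, lying at the left end of the work board.
- gum_pot: Bystander: open stoneware gum pot, 55 mm across, 49 mm high, at the left end of the work board.
- rule_wood: Bystander: flat wooden rule, 200 x 27 x 4 mm, lying along the foot of the fixed raised ledge behind the work board (front edge at x = 0.66 m, top 135 mm above the board, with cigars lying on it up to 180 mm above the board). A fixed divider rail 50 mm high crosses the board at y = 0.05 m and a rail 45 mm high runs along its front edge at x = 0.36 m.

How it is judged:
On the way, in this order (a step that is already met when the one before it is completed fails the run):
1. the lower half sits fully down in the pocket with both cigars in their grooves (x of lower_center in the frame of pocket_floor between -0.004 and 0.004 m and y of lower_center in the frame of pocket_floor between -0.004 and 0.004 m and z of lower_center in the frame of pocket_floor between 0.01 and 0.0155 m and angle between lower_center's own z axis and vertical below 0.06 rad and angle between the x axis of lower_center and the x axis of pocket_floor, either way round below 0.08 rad and x of cigar_a_center in the frame of lower_center between -0.008 and 0.008 m and y of cigar_a_center in the frame of lower_center between 0.007 and 0.023 m and z of cigar_a_center in the frame of lower_center between 0.004 and 0.018 m and x of cigar_b_center in the frame of lower_center between -0.008 and 0.008 m and y of cigar_b_center in the frame of lower_center between -0.023 and -0.007 m and z of cigar_b_center in the frame of lower_center between 0.004 and 0.018 m), for 0.2 s.
2. the upper half lies flat on the lower half in the pocket, the cigars shut in (all of step 1 and x of upper_center in the frame of pocket_floor between -0.004 and 0.004 m and y of upper_center in the frame of pocket_floor between -0.004 and 0.004 m and z of upper_center in the frame of pocket_floor between 0.034 and 0.0395 m and angle between upper_center's own z axis and vertical below 0.06 rad and angle between the x axis of upper_center and the x axis of pocket_floor, either way round below 0.08 rad), for 0.2 s.
3. the press weight lies flat on the upper half between the corner angles (all of step 2 and x of weight_grip in the frame of pocket_floor between -0.0065 and 0.0065 m and y of weight_grip in the frame of pocket_floor between -0.0065 and 0.0065 m and z of weight_grip in the frame of pocket_floor between 0.084 and 0.09 m and angle between weight_grip's own z axis and vertical below 0.06 rad and angle between the x axis of weight_grip and the x axis of pocket_floor, either way round below 0.11 rad), for 0.2 s.
At the end, for the whole second after the job is handed in: Lower half fully down in the pocket, both cigars in their grooves, upper half flat on it with the faces meeting (each centred within 4 mm, tilt under 0.06 rad), weight flat on top inside the corner angles (within 6.5 mm, tilt under 0.06 rad); all released and at rest (all of step 3 and linear speed of each of mould_lower, mould_upper, press_weight below 0.02 m/s and angular speed of each of mould_lower, mould_upper, press_weight below 0.15 rad/s and contact force between the fingers and mould_lower below 0.05 N and contact force between the fingers and mould_upper below 0.05 N and contact force between the fingers and press_weight below 0.05 N); the robot touches nothing.
It fails at once if the lower half is tipped more than 20 degrees (angle between lower_center's own z axis and vertical above 0.35 rad).
It fails at once if a cigar leaves its groove (distance between any of cigar_a_center, cigar_b_center and lower_center above 0.045 m).
It fails at once if a mould half or the weight is dropped (falls freely by more than about 10 mm) ((linear speed of mould_lower above 0.45 m/s and contact force between the fingers and mould_lower below 0.05 N) or (linear speed of mould_upper above 0.45 m/s and contact force between the fingers and mould_upper below 0.05 N) or (linear speed of press_weight above 0.45 m/s and contact force between the fingers and press_weight below 0.05 N)).
It fails at once if a mould half or the weight is rammed into place (more than 80 N of contact force) (contact force between mould_lower and press_frame above 80 N or contact force between mould_upper and mould_lower above 80 N or contact force between press_weight and mould_upper above 80 N).
It fails at once if a bystander is moved more than 25 mm (distance of any of torch_lighter, gum_pot, rule_wood from where it was at the start of the episode above 0.025 m).
It also fails if it takes over 72 s, if anything falls off the work surface, if the arm or the gripper's body presses on something with over 40 N, if the wrist force passes 120 N, or if a joint passes its speed limit or range.

## Working session

There is one attempt and no reset: what is moved stays moved. The work goes in short steps, Python scripts to look and compute and a tool call to move; the robot and the scene stay as the last step left them, time stands still between calls to the robot, and variables do not carry over. Pictures are saved under pics/ and viewed, about 8 in all and at most 12, crops included, and the job is handed in when it is done.

Besides the shell and the picture viewer there is one more tool, called after "Call:" in YAML: its name, and indented under it one key for each argument. step_arm: Moves the arm, as the interface text tells. Its arguments: {"type":"object","properties":{"steps":{"type":"array"}},"required":["steps"]}

```bash
mkdir -p pics; ls
cat > h.py <<'E'
from bench import *
import numpy as np, cv2
from scipy.spatial.transform import Rotation as Ro
def Rm(o):
    o=np.array(o,float); return o if o.shape==(3,3) else (Ro.from_euler('xyz',o).as_matrix() if o.size==3 else Ro.from_quat(o).as_matrix())
def cloud(d,cm):
    K=np.array(cm['intrinsics']);v,u=np.mgrid[:d.shape[0],:d.shape[1]]
    p=np.stack([(u-K[0,2])/K[0,0]*d,(v-K[1,2])/K[1,1]*d,d],-1)
    return p@Rm(cm['orientation']).T+np.array(cm['origin'])
def look(n):
    cm=camera_model(n);im,d=snapshot(n);return im,d,cm,cloud(d,cm)
def save(im,f): cv2.imwrite('pics/'+f,im[:,:,::-1])
def rel(p,R=None):
    """target TCP pos (and R) -> tool-frame shift & rotvec"""
    o=get_obs();R0=Rm(o['ee_rot']);t=R0.T@(np.array(p)-np.array(o['tool_pos']))
    return np.round(t,4), (np.round((Ro.from_matrix(R0.T@R)).as_rotvec(),4) if R is not None else None)
E
python3 - <<'E'
from h import *
o=get_obs();print(o)
for n in ('scene','side'):
    im,d,cm,P=look(n);save(im,n+'0.png');print(n,cm)
    np.savez('/tmp/'+n,im=im,d=d,P=P)
    for q in ('mould_lower','mould_upper','press_weight','press_frame','lid_rest','gum_pot','torch_lighter','rule_wood'):
        for r in silhouettes(n,q)[:2]:
            m=np.array(r['pixels'])&(d>0);print(n,q,round(r['confidence'],2),np.round(r['rect']),np.round(np.median(P[m],0),3),np.round(np.percentile(P[m],2,axis=0),3),np.round(np.percentile(P[m],98,axis=0),3))
            np.save(f'/tmp/{n}_{q}.npy',m) if r is not None else 0
E
```

```text
pics
{'time': 0.0, 'joint_positions': array([ 1.05589783e+00,  8.79668959e-02,  1.37221602e+00, -2.93749929e-05,
        1.68360427e+00, -1.03123316e-01]), 'qvel': array([-0.00034312, -0.00213593,  0.00020671,  0.00168402, -0.00015097,
       -0.00018517]), 'joint_torque': array([ 7.83200721e-04, -3.40175307e+01, -3.02430367e+01,  7.17379502e-02,
        3.31508426e-02, -1.59684328e-04]), 'tool_pos': array([0.21989684, 0.50355847, 0.21231706]), 'ee_rot': array([-3.13940677e+00, -1.96866305e-04,  2.72981398e+00]), 'wrist_force': array([ 0.34326168,  0.00416753, -0.61208641]), 'wrist_torque': array([ 0.02910047, -0.01385846,  0.01864609]), 'width': 0.09383908994955813}
scene {'intrinsics': array([[517.5441878 ,   0.        , 316.37094857],
       [  0.        , 517.5441878 , 196.01540448],
       [  0.        ,   0.        ,   1.        ]]), 'origin': array([-0.03818849,  1.17373899,  1.05968025]), 'orientation': array([-2.24895208, -0.02042048, -2.62590718])}
scene mould_upper 0.48 [243. 273. 304. 316.] [0.479 0.448 0.013] [0.412 0.421 0.004] [0.564 0.473 0.054]
scene mould_upper 0.48
[... 1288 characters left out ...]
 140.] [0.571 0.517 0.027] [0.559 0.485 0.007] [0.585 0.595 0.035]
side press_weight 0.88 [329. 131. 373. 159.] [0.493 0.429 0.013] [0.416 0.404 0.004] [0.567 0.457 0.054]
side press_frame 0.81 [291. 166. 361. 217.] [0.505 0.183 0.012] [0.411 0.129 0.003] [0.604 0.242 0.074]
side lid_rest 0.77 [230. 324. 276. 360.] [ 0.559 -0.324  0.013] [ 0.485 -0.338  0.001] [ 0.582 -0.291  0.101]
side lid_rest 0.3 [210. 295. 265. 339.] [ 0.499 -0.306  0.096] [ 0.416 -0.341  0.009] [ 0.563 -0.265  0.128]
side gum_pot 0.52 [345. 104. 364. 127.] [0.438 0.556 0.033] [0.412 0.539 0.004] [0.463 0.595 0.051]
side torch_lighter 0.53 [377. 116. 389. 142.] [0.571 0.523 0.027] [0.554 0.484 0.003] [0.586 0.601 0.035]
```

View pics/scene0.png

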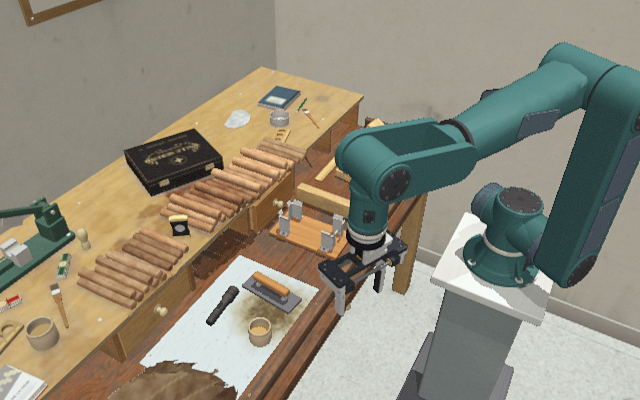

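View pics/side0.png

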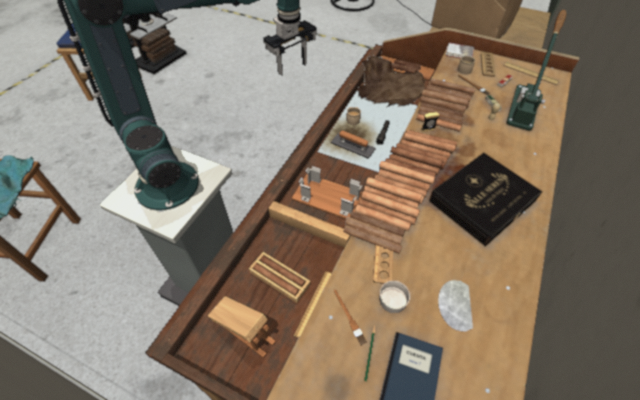

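Run:
```python
from h import *
S=np.load('/tmp/side.npz');P=S['P']
def rect(P,m,zlo,zhi):
    q=P[m&(P[...,2]>zlo)&(P[...,2]<zhi)]
    r=cv2.minAreaRect((q[:,:2]*1000).astype(np.float32));print(len(q),np.round(r[0],1),np.round(r[1],1),round(r[2],1))
big=S['d']>0
X,Y=P[...,0],P[...,1]
reg=lambda a,b,c,e: big&(X>a)&(X<b)&(Y>c)&(Y<e)
print('lower top');rect(P,reg(.40,.64,-.21,-.06),.018,.045)
print('frame board');rect(P,reg(.38,.64,.11,.28),.008,.018)
print('frame angles');rect(P,reg(.38,.64,.11,.28),.05,.09)
print('wt plate');rect(P,reg(.39,.59,.38,.49),.008,.02)
print('wt bar');rect(P,reg(.39,.59,.38,.49),.045,.065)
m=reg(.38,.64,-.37,-.24)&(P[...,2]>.05)
q=P[m]
# plane RANSAC-ish
best=0;rng=np.random.default_rng(0)
for _ in range(300):
    a=q[rng.choice(len(q),3,False)];n=np.cross(a[1]-a[0],a[2]-a[0]);n/=np.linalg.norm(n)+1e-9
    k=abs((q-a[0])@n)<.004
    if k.sum()>best:best=k.sum();K=k
c=q[K].mean(0);n=np.linalg.svd(q[K]-c)[2][2];n*=np.sign(n[2])
print('upper plane',c,n,np.degrees(np.arccos(n[2])),best,len(q))
u=np.array([-n[0],-n[1],0]);u/=np.linalg.norm(u);v=np.cross([0,0,1],u);w=np.cross(v,n)
uv=np.stack([(q[K]-c)@w,(q[K]-c)@v],1)
r=cv2.minAreaRect((uv*1000).astype(np.float32));print(r,'dir w',w, 'ctr',c+w*r[0][0]/1000+v*r[0][1]/1000)
```

```text
lower top
1256 [ 508.3 -136.1] [ 65.3 165.6] 82.0
frame board
1271 [507.  185.7] [208.  119.6] 2.3
frame angles
313 [514.5 186.7] [186.8  88.6] 1.6
wt plate
411 [498.9 450.4] [ 92.8 171.4] 84.7
wt bar
141 [491.8 436.4] [ 26.  108.9] 83.8
upper plane [ 0.49181211 -0.30399961  0.09297376] [-0.49228349  0.0703446   0.86758781] 29.82047411499763 1175 1513
((-6.17864990234375, 1.3455619812011719), (64.52726745605469, 161.45770263671875), 89.50798797607422) dir w [ 0.85886362 -0.12272688  0.49728402] ctr [ 0.48669583 -0.30190929  0.08990121]
```

The scene view shows the frame at about (310,230) and the weight at (270,290). The side view shows the lower half at (280,275), the lid on its rest at (238,315) and the rule at (313,305). The networks agree with both views. Next I go above the frame for a closer look.

```bash
cat >> h.py <<'E'
def down(deg): return Ro.from_euler('xyz',[np.pi,0,np.radians(deg)]).as_matrix()
E
python3 - <<'E'
from h import *
print(rel([.505,.186,.26],down(181.8)))
c=camera_model('wrist');o=get_obs();R0=Rm(o['ee_rot']);print(R0.T@(np.array(c['origin'])-o['tool_pos']));print(R0.T@Rm(c['orientation']))
E
```

```text
(array([-0.3883, -0.1774, -0.0465]), array([ 2.000e-04,  0.000e+00, -4.432e-01]))
[ 0.06833743  0.00086695 -0.17157385]
[[ 6.26667081e-04 -9.72311722e-01 -2.33686806e-01]
 [ 9.99999705e-01  7.13249476e-04 -2.85997878e-04]
 [ 4.44756080e-04 -2.33686557e-01  9.72311882e-01]]
```

Call:
step_arm:
  steps:
    - {"jaw": 1, "tx": -0.39, "ty": -0.177, "tz": -0.047, "az": -0.443}
    - {"jaw": 1, "tx": -0.39, "ty": -0.177, "tz": -0.047, "az": -0.443}
    - {"jaw": 1, "tx": -0.39, "ty": -0.177, "tz": -0.047, "az": -0.443}
    - {"jaw": 1, "tx": -0.39, "ty": -0.177, "tz": -0.047, "az": -0.443}
    - {"jaw": 1, "tx": -0.39, "ty": -0.177, "tz": -0.047, "az": -0.443}
    - {"jaw": 1, "tx": -0.39, "ty": -0.177, "tz": -0.047, "az": -0.443}
    - {"jaw": 1, "tx": -0.39, "ty": -0.177, "tz": -0.047, "az": -0.443}
    - {"jaw": 1, "tx": -0.39, "ty": -0.177, "tz": -0.047, "az": -0.443}

```text
invalid input
```

Call:
step_arm:
  steps:
    - {"jaw": 1}
    - {"jaw": 1}
    - {"jaw": 1}

```text
invalid input
```

Call:
step_arm:
  steps:
    - {"jaw": 1, "tx": -0.39, "ty": -0.177, "tz": -0.047, "ax": 0, "ay": 0, "az": -0.443}
    - {"jaw": 1, "tx": -0.39, "ty": -0.177, "tz": -0.047, "ax": 0, "ay": 0, "az": -0.443}
    - {"jaw": 1, "tx": -0.39, "ty": -0.177, "tz": -0.047, "ax": 0, "ay": 0, "az": -0.443}
    - {"jaw": 1, "tx": -0.39, "ty": -0.177, "tz": -0.047, "ax": 0, "ay": 0, "az": -0.443}
    - {"jaw": 1, "tx": -0.39, "ty": -0.177, "tz": -0.047, "ax": 0, "ay": 0, "az": -0.443}
    - {"jaw": 1, "tx": -0.39, "ty": -0.177, "tz": -0.047, "ax": 0, "ay": 0, "az": -0.443}
    - {"jaw": 1, "tx": -0.39, "ty": -0.177, "tz": -0.047, "ax": 0, "ay": 0, "az": -0.443}
    - {"jaw": 1, "tx": -0.39, "ty": -0.177, "tz": -0.047, "ax": 0, "ay": 0, "az": -0.443}

```text
time: 1.7
tool_pos: [0.4779, 0.2173, 0.2561]
ee_rot: [3.141, 0.001, -3.11]
wrist_force: [0.3, 0.6, 0.1]
width: 0.0943
```

Call:
step_arm:
  steps:
    - {"jaw": 1, "tx": 0, "ty": 0, "tz": 0, "ax": 0, "ay": 0, "az": 0}
    - {"jaw": 1, "tx": 0, "ty": 0, "tz": 0, "ax": 0, "ay": 0, "az": 0}

```text
time: 1.9
tool_pos: [0.4785, 0.2164, 0.256]
ee_rot: [3.141, 0.0, -3.113]
wrist_force: [-0.6, 0.6, -0.4]
width: 0.0941
```

Run:
```python
from h import *
im,d,cm,P=look('wrist');save(im,'w1.png');np.savez('/tmp/w1',im=im,d=d,P=P)
ok=(d>0)&(P[...,0]>.36)&(P[...,0]<.66)&(P[...,1]>.08)&(P[...,1]<.3)
for a,b in((.008,.016),(.03,.06),(.06,.09)):
    q=P[ok&(P[...,2]>a)&(P[...,2]<b)]
    if len(q)>9:print(a,b,len(q),np.round(np.median(q[:,2]),4),cv2.minAreaRect((q[:,:2]*1000).astype(np.float32)))
print(rel([.508,-.136,.2],down(172)))
# top-down orthographic height map of the frame, 1mm px -> 2px/mm
H=np.zeros((300,520),np.uint8);q=P[ok];i=((q[:,1]-.11)*2000).astype(int);j=((q[:,0]-.38)*2000).astype(int);k=(i>=0)&(i<300)&(j>=0)&(j<520)
np.maximum.at(H,(i[k],j[k]),np.clip(q[k,2]*3000,0,255).astype(np.uint8))
cv2.imwrite('pics/w1b.png',np.vstack([cv2.resize(im,(520,325))[:,:,::-1],cv2.applyColorMap(H,2)]))
```

```text
0.008 0.016 11584 0.0122 ((513.140625, 179.78402709960938), (189.6903839111328, 281.87567138671875), 88.36952209472656)
0.03 0.06 3463 0.0448 ((481.09881591796875, 190.0061492919922), (242.18080139160156, 219.9611053466797), 0.008328716270625591)
0.06 0.09 1692 0.0733 ((537.3241577148438, 206.36944580078125), (233.6601104736328, 122.1845932006836), 1.0802558660507202)
(array([-0.0194, -0.3542,  0.0556]), array([1.100e-03, 1.000e-04, 1.701e-01]))
```

View pics/w1b.png

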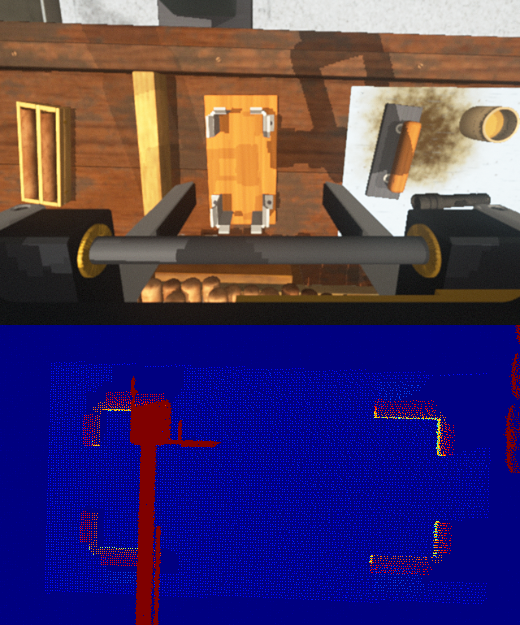

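The wrist view shows, left to right: lower half at (40,155), divider rail (155,140), frame (240,165), weight (400,155), pot (490,125) and lighter (450,200). The top-down map gives an inner frame rectangle of about 170 x 69.5 mm, which matches the pocket. I'll fit all three parts from this frame.

```bash
cat >> h.py <<'E'
from scipy.optimize import least_squares
def rdist(p,x,L,W):
    c,s=np.cos(x[2]),np.sin(x[2]);d=p-x[:2];a=np.abs(d@[c,s])-L/2;b=np.abs(d@[-s,c])-W/2
    return np.where((a>0)&(b>0),np.hypot(a,b),np.maximum(a,b))
def fitrect(p,x0,L,W,tol=.006):
    """fit rectangle outline LxW to points near the outline"""
    x=np.array(x0,float)
    for t in (tol*2,tol,tol):
        q=p[np.abs(rdist(p,x,L,W))<t]
        x=least_squares(lambda y:rdist(q,y,L,W),x,loss='soft_l1',f_scale=.001,x_scale=[.001,.001,.01]).x
    return x,len(q),np.median(np.abs(rdist(q,x,L,W)))
def edge(P,m):
    """outline points of the largest blob of mask m"""
    m=cv2.morphologyEx(m.astype(np.uint8),cv2.MORPH_CLOSE,np.ones((3,3)))
    c=max(cv2.findContours(m,0,cv2.CHAIN_APPROX_NONE)[0],key=cv2.contourArea)[:,0]
    return P[c[:,1],c[:,0],:]
def band(P,d,x0,hx,hy,a,b): return (d>0)&(abs(P[...,0]-x0[0])<hx)&(abs(P[...,1]-x0[1])<hy)&(P[...,2]>a)&(P[...,2]<b)
E
python3 - <<'E'
from h import *
S=np.load('/tmp/w1.npz');P,d=S['P'],S['d']
for z in((.02,.06),(.03,.055),(.015,.04)):
    q=P[band(P,d,(.513,.187),.095,.045,*z)][:,:2];print('pocket',fitrect(q,(.513,.187,.02),.169,.069,.003))
e=edge(P,band(P,d,(.513,.187),.14,.075,.007,.09));e=e[(e[:,2]>.007)&(e[:,2]<.016)];print('board',fitrect(e[:,:2],(.513,.187,.02),.222,.116))
e=edge(P,band(P,d,(.508,-.136),.12,.07,.018,.045));print('lower',fitrect(e[:,:2],(.508,-.136,-.14),.164,.064),np.median(e[:,2]))
e=edge(P,band(P,d,(.492,.436),.12,.07,.008,.03));print('wt plate',fitrect(e[:,:2],(.492,.436,-.1),.158,.058))
e=edge(P,band(P,d,(.492,.436),.12,.07,.045,.06));print('wt bar',fitrect(e[:,:2],(.492,.436,-.1),.112,.022),np.median(e[:,2]))
E
```

```text
pocket (array([0.5141131 , 0.18912928, 0.0280134 ]), 699, np.float64(0.00016104925587075852))
pocket (array([0.51409557, 0.18911633, 0.02801016]), 448, np.float64(0.00015568469107139424))
pocket (array([0.51412557, 0.18912813, 0.02804925]), 386, np.float64(0.00017364621393362728))
board (array([0.51485265, 0.18913298, 0.02842002]), 428, np.float64(0.0007917124054361707))
lower (array([ 0.5082124 , -0.13317558, -0.13424161]), 346, np.float64(0.0005932665547112859)) 0.024691351955340696
wt plate (array([ 0.48964245,  0.43905205, -0.09060543]), 229, np.float64(0.0005335605915741636))
wt bar (array([ 0.4895912 ,  0.43816304, -0.08986287]), 199, np.float64(0.0012365619749805084)) 0.04801555974905625
```

Run:
```python
from h import *
print(rel([.508,-.133,.15],down(172.3)))
```

```text
(array([-0.0195, -0.3512,  0.1056]), array([1.100e-03, 1.000e-04, 1.648e-01]))
```

Call:
step_arm:
  steps:
    - {"jaw": 1, "tx": -0.0195, "ty": -0.351, "tz": 0.1056, "ax": 0.001, "ay": 0, "az": 0.165}
    - {"jaw": 1, "tx": -0.0195, "ty": -0.351, "tz": 0.1056, "ax": 0.001, "ay": 0, "az": 0.165}
    - {"jaw": 1, "tx": -0.0195, "ty": -0.351, "tz": 0.1056, "ax": 0.001, "ay": 0, "az": 0.165}
    - {"jaw": 1, "tx": -0.0195, "ty": -0.351, "tz": 0.1056, "ax": 0.001, "ay": 0, "az": 0.165}
    - {"jaw": 1, "tx": -0.0195, "ty": -0.351, "tz": 0.1056, "ax": 0.001, "ay": 0, "az": 0.165}
    - {"jaw": 1, "tx": -0.0195, "ty": -0.351, "tz": 0.1056, "ax": 0.001, "ay": 0, "az": 0.165}
    - {"jaw": 1, "tx": -0.0195, "ty": -0.351, "tz": 0.1056, "ax": 0.001, "ay": 0, "az": 0.165}
    - {"jaw": 1, "tx": -0.0195, "ty": -0.351, "tz": 0.1056, "ax": 0.001, "ay": 0, "az": 0.165}

```text
time: 2.75
tool_pos: [0.507, -0.1342, 0.148]
ee_rot: [-3.142, -0.003, 3.006]
wrist_force: [0.2, 0.7, -0.1]
width: 0.094
```

Call:
step_arm:
  steps:
    - {"jaw": 1, "tx": 0, "ty": 0, "tz": 0, "ax": 0, "ay": 0, "az": 0}

```text
time: 2.85
tool_pos: [0.5066, -0.1341, 0.147]
ee_rot: [3.141, -0.005, 3.005]
wrist_force: [0.5, -0.6, -0.3]
width: 0.0941
```

Run:
```python
from h import *
im,d,cm,P=look('wrist');save(im,'w2.png');np.savez('/tmp/w2',im=im,d=d,P=P)
o=get_obs();print(o['tool_pos'],o['ee_rot'])
e=edge(P,band(P,d,(.508,-.136),.12,.07,.018,.04));x,n,r=fitrect(e[:,:2],(.508,-.133,-.134),.164,.064);print('lower',x,n,r,np.median(e[:,2]))
for h in(.05,.0085):print(rel([x[0],x[1],h],down(180+np.degrees(x[2]))))
# lid plane from here
q=P[band(P,d,(.49,-.30),.12,.06,.05,.2)];print(len(q),np.median(q,0) if len(q) else 0)
```

```text
[ 0.50668025 -0.13299574  0.14738015] [ 3.14028233 -0.00464737  3.00608875]
lower [ 0.50821521 -0.13367128 -0.13540754] 461 0.0005776331585564953 0.026089095438941
(array([-0.0021, -0.0006,  0.0974]), array([ 0.0013, -0.0046, -0.0001]))
(array([-0.0023, -0.0006,  0.1389]), array([ 0.0013, -0.0046, -0.0001]))
12906 [ 0.47228931 -0.29041104  0.07825659]
```

Call:
step_arm:
  steps:
    - {"jaw": 1, "tx": -0.002, "ty": -0.0006, "tz": 0.05, "ax": 0.001, "ay": -0.0046, "az": 0}
    - {"jaw": 1, "tx": -0.002, "ty": -0.0006, "tz": 0.09, "ax": 0.001, "ay": -0.0046, "az": 0}
    - {"jaw": 1, "tx": -0.002, "ty": -0.0006, "tz": 0.12, "ax": 0.001, "ay": -0.0046, "az": 0}
    - {"jaw": 1, "tx": -0.002, "ty": -0.0006, "tz": 0.136, "ax": 0.001, "ay": -0.0046, "az": 0}
    - {"jaw": 1, "tx": -0.002, "ty": -0.0006, "tz": 0.136, "ax": 0.001, "ay": -0.0046, "az": 0}

```text
time: 3.4
tool_pos: [0.5077, -0.1304, 0.0105]
ee_rot: [3.14, -0.002, 3.01]
wrist_force: [0.2, 0.0, -0.1]
width: 0.0937
```

Call:
step_arm:
  steps:
    - {"jaw": 0.5, "tx": 0, "ty": 0, "tz": 0, "ax": 0, "ay": 0, "az": 0}
    - {"jaw": 0.5, "tx": 0, "ty": 0, "tz": 0, "ax": 0, "ay": 0, "az": 0}
    - {"jaw": 0.5, "tx": 0, "ty": 0, "tz": 0, "ax": 0, "ay": 0, "az": 0}
    - {"jaw": 0.5, "tx": 0, "ty": 0, "tz": 0, "ax": 0, "ay": 0, "az": 0}
    - {"jaw": 0.5, "tx": 0, "ty": 0, "tz": 0, "ax": 0, "ay": 0, "az": 0}
    - {"jaw": 0.5, "tx": 0, "ty": 0, "tz": 0, "ax": 0, "ay": 0, "az": 0}

```text
time: 4.0
tool_pos: [0.5083, -0.131, 0.0115]
ee_rot: [3.141, -0.0, 3.01]
wrist_force: [0.0, -1.4, 4.7]
width: 0.0641
```

Call:
step_arm:
  steps:
    - {"jaw": 0.5, "tx": 0, "ty": 0, "tz": -0.01, "ax": 0, "ay": 0, "az": 0}
    - {"jaw": 0.5, "tx": 0, "ty": 0, "tz": -0.03, "ax": 0, "ay": 0, "az": 0}
    - {"jaw": 0.5, "tx": 0, "ty": 0, "tz": -0.055, "ax": 0, "ay": 0, "az": 0}
    - {"jaw": 0.5, "tx": 0, "ty": 0, "tz": -0.085, "ax": 0, "ay": 0, "az": 0}
    - {"jaw": 0.5, "tx": 0, "ty": 0, "tz": -0.11, "ax": 0, "ay": 0, "az": 0}
    - {"jaw": 0.5, "tx": 0, "ty": 0, "tz": -0.125, "ax": 0, "ay": 0, "az": 0}
    - {"jaw": 0.5, "tx": 0, "ty": 0, "tz": -0.13, "ax": 0, "ay": 0, "az": 0}

```text
time: 4.7
tool_pos: [0.5089, -0.1312, 0.1432]
ee_rot: [3.141, 0.002, 3.01]
wrist_force: [-0.1, -0.7, -2.6]
width: 0.064
```

Run:
```python
from h import *
print(rel([.514,.189,.145],down(181.6)))
im,d,cm,P=look('wrist');save(im,'w3.png');np.savez('/tmp/w3',im=im,d=d,P=P)
o=get_obs();print(o['tool_pos'],o['ee_rot'],o['width'],o['wrist_force'])
```

```text
(array([ 0.0371,  0.318 , -0.0017]), array([ 0.0006,  0.0023, -0.16  ]))
[ 0.50874013 -0.13112436  0.14274282] [3.14076595e+00 1.58659550e-03 3.00957583e+00] 0.06404473584358894 [ 0.51540965 -0.1788393  -1.98238655]
```

View pics/w3.png

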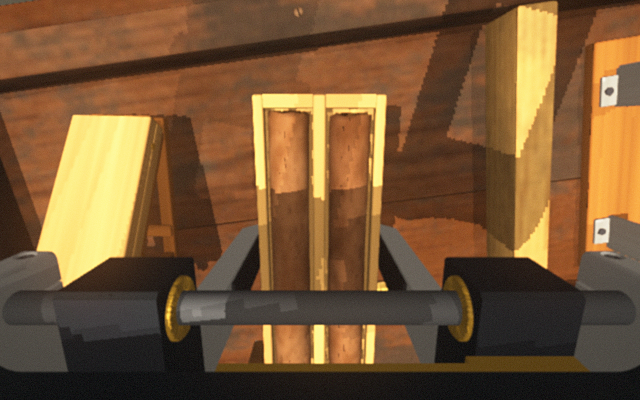

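The picture shows the half held level at (318,230), with both cigars in their grooves. Next I measure its offset in the tool frame.

```bash
cat >> h.py <<'E'
def toolcloud(P,o): return (P-np.array(o['tool_pos']))@Rm(o['ee_rot'])
E
python3 - <<'E'
from h import *
S=np.load('/tmp/w3.npz');P,d=S['P'],S['d'];o=get_obs();T=toolcloud(P,o)
m=(d>0)&(abs(T[...,0])<.11)&(abs(T[...,1])<.04)&(abs(T[...,2]+.014)<.012)
print(m.sum(),np.median(T[m],0),np.percentile(T[m],[1,99],axis=0))
top=m&(T[...,0]>.03)
q=T[top&(abs(T[...,1])>.028)];A=np.c_[q[:,:2],np.ones(len(q))];print('rim plane',np.linalg.lstsq(A,q[:,2],rcond=None)[0])
e=edge(T,m);x,n,r=fitrect(e[:,:2],(0,0,0),.164,.064,.004);print(x,n,r)
# ends
for s in(1,-1):
    k=m&(s*T[...,0]>.075);print(s,k.sum(),np.percentile(s*T[k][:,0],[50,90,98,99.5]))
# target TCP
R=down(181.605)@Rm(Ro.from_euler('z',-x[2]).as_matrix());tcp=np.array([.5141,.1891,.145])-R@np.array([x[0],x[1],0])
print(tcp,rel(tcp,R))
E
```

```text
29393 [ 0.0263347   0.00064184 -0.01852251] [[-0.06545198 -0.0311321  -0.02439102]
 [ 0.08033525  0.03282538 -0.00531538]]
rim plane [ 0.00064754  0.00236912 -0.01499532]
[-7.88024342e-04  8.96673777e-04 -3.13554276e-05] 518 0.00024249090842758114
1 1959 [0.07804503 0.08074948 0.08124878 0.08128862]
-1 2 [0.07539713 0.07539975 0.07540028 0.07540037]
[0.51333737 0.18818163 0.145     ] (array([ 0.0375,  0.3171, -0.0021]), array([ 0.0007,  0.0016, -0.16  ]))
```

Call:
step_arm:
  steps:
    - {"jaw": 0.5, "tx": 0.0015, "ty": 0.015, "tz": 0, "ax": 0, "ay": 0, "az": -0.01}
    - {"jaw": 0.5, "tx": 0.005, "ty": 0.045, "tz": 0, "ax": 0, "ay": 0, "az": -0.025}
    - {"jaw": 0.5, "tx": 0.01, "ty": 0.085, "tz": 0, "ax": 0, "ay": 0, "az": -0.045}
    - {"jaw": 0.5, "tx": 0.015, "ty": 0.13, "tz": 0, "ax": 0, "ay": 0, "az": -0.065}
    - {"jaw": 0.5, "tx": 0.02, "ty": 0.175, "tz": 0, "ax": 0, "ay": 0, "az": -0.09}
    - {"jaw": 0.5, "tx": 0.026, "ty": 0.22, "tz": 0, "ax": 0, "ay": 0, "az": -0.11}
    - {"jaw": 0.5, "tx": 0.031, "ty": 0.26, "tz": 0, "ax": 0, "ay": 0, "az": -0.13}
    - {"jaw": 0.5, "tx": 0.034, "ty": 0.285, "tz": 0, "ax": 0, "ay": 0, "az": -0.145}

```text
time: 5.55
tool_pos: [0.5103, 0.1597, 0.1407]
ee_rot: [3.14, -0.003, -3.124]
wrist_force: [0.5, -0.0, -2.6]
width: 0.0637
```

Run:
```python
from h import *
R=down(181.605);print(rel([.5133,.1882,.145],R))
```

```text
(array([-0.0035,  0.0284, -0.0043]), array([ 0.0017, -0.0027, -0.0108]))
```

Call:
step_arm:
  steps:
    - {"jaw": 0.5, "tx": -0.0015, "ty": 0.012, "tz": -0.002, "ax": 0.001, "ay": -0.0015, "az": -0.006}
    - {"jaw": 0.5, "tx": -0.0035, "ty": 0.024, "tz": -0.004, "ax": 0.0017, "ay": -0.0027, "az": -0.011}
    - {"jaw": 0.5, "tx": -0.0035, "ty": 0.0284, "tz": -0.004, "ax": 0.0017, "ay": -0.0027, "az": -0.011}
    - {"jaw": 0.5, "tx": -0.0035, "ty": 0.0284, "tz": -0.004, "ax": 0.0017, "ay": -0.0027, "az": -0.011}

```text
time: 5.95
tool_pos: [0.5133, 0.188, 0.1444]
ee_rot: [-3.141, -0.001, -3.114]
wrist_force: [-0.7, -0.4, -2.4]
width: 0.0637
```

```bash
cat >> h.py <<'E'
def pocketfit(P,d,o,zlo=.025,zhi=.06,z0=None):
    q=P[band(P,d,(.514,.189),.095,.045,zlo,zhi)][:,:2];return fitrect(q,(.5141,.1891,.028),.169,.069,.003)
E
python3 - <<'E'
from h import *
o=get_obs();im,d,cm,P=look('wrist');save(im,'w4.png');np.savez('/tmp/w4',im=im,d=d,P=P)
print(o['tool_pos'],o['ee_rot']);T=toolcloud(P,o)
print('pocket',pocketfit(P,d,o))
m=(d>0)&(abs(T[...,0])<.11)&(abs(T[...,1])<.04)&(abs(T[...,2]+.014)<.012)
e=edge(T,m);x,n,r=fitrect(e[:,:2],(0,0,0),.164,.064,.004);print('part in tool',x,n,r)
w=P[m];e=edge(P,m);print('part in world',fitrect(e[:,:2],(.514,.189,.028),.164,.064,.004))
print(rel([.5133,.1882,.03],down(181.605)))
E
```

```text
[0.51333189 0.18796073 0.14443953] [-3.14109835e+00 -5.51354508e-04 -3.11369185e+00]
pocket (array([0.5141, 0.1891, 0.028 ]), 0, np.float64(nan))
part in tool [-8.01663714e-04  1.02459250e-03 -9.30857136e-05] 532 0.0002755254893827726
part in world (array([0.51411251, 0.18901696, 0.02802964]), 532, np.float64(0.0002764266383269119))
(array([1.000e-04, 9.000e-04, 1.146e-01]), array([-0.0007, -0.0003, -0.0007]))
  return _methods._mean(a, axis=axis, dtype=dtype,
  ret = ret.dtype.type(ret / rcount)
```

View pics/w4.png

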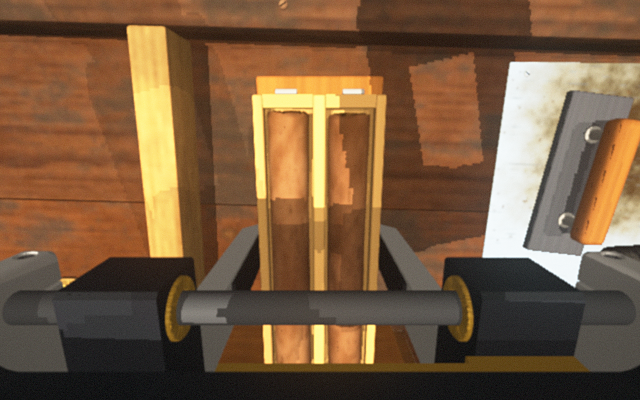

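Both fits agree within 0.1 mm (part 0.5141/0.1890/0.0280, pocket 0.5141/0.1891/0.0280). Now I descend in stages.

Call:
step_arm:
  steps:
    - {"jaw": 0.5, "tx": 0, "ty": 0.0005, "tz": 0.015, "ax": 0, "ay": 0, "az": 0}
    - {"jaw": 0.5, "tx": 0, "ty": 0.0005, "tz": 0.035, "ax": 0, "ay": 0, "az": 0}
    - {"jaw": 0.5, "tx": 0, "ty": 0.0005, "tz": 0.052, "ax": 0, "ay": 0, "az": 0}
    - {"jaw": 0.5, "tx": 0, "ty": 0.0005, "tz": 0.062, "ax": 0, "ay": 0, "az": 0}
    - {"jaw": 0.5, "tx": 0, "ty": 0.0005, "tz": 0.07, "ax": 0, "ay": 0, "az": 0}
    - {"jaw": 0.5, "tx": 0, "ty": 0.0005, "tz": 0.076, "ax": 0, "ay": 0, "az": 0}
    - {"jaw": 0.5, "tx": 0, "ty": 0.0005, "tz": 0.082, "ax": 0, "ay": 0, "az": 0}
    - {"jaw": 0.5, "tx": 0, "ty": 0.0005, "tz": 0.085, "ax": 0, "ay": 0, "az": 0}

```text
time: 6.8
tool_pos: [0.5135, 0.1879, 0.0593]
ee_rot: [-3.141, -0.0, -3.114]
wrist_force: [-0.5, 0.1, -3.3]
width: 0.064
```

Run:
```python
from h import *
o=get_obs();print(o['tool_pos'],o['ee_rot'],o['wrist_force'],o['width']);print(rel([.5133,.1882,.028],down(181.605)))
```

```text
[0.51346778 0.18785476 0.05933321] [-3.14090682e+00 -1.99408916e-04 -3.11435780e+00] [-0.4877237   0.07659328 -3.2747903 ] 0.06402648114283559
(array([0.0002, 0.0004, 0.0313]), array([-0.0007, -0.0002, -0.0008]))
```

Call:
step_arm:
  steps:
    - {"jaw": 0.5, "tx": 0, "ty": 0.0003, "tz": 0.008, "ax": 0, "ay": 0, "az": 0}
    - {"jaw": 0.5, "tx": 0, "ty": 0.0003, "tz": 0.016, "ax": 0, "ay": 0, "az": 0}
    - {"jaw": 0.5, "tx": 0, "ty": 0.0003, "tz": 0.023, "ax": 0, "ay": 0, "az": 0}
    - {"jaw": 0.5, "tx": 0, "ty": 0.0003, "tz": 0.028, "ax": 0, "ay": 0, "az": 0}
    - {"jaw": 0.5, "tx": 0, "ty": 0.0003, "tz": 0.031, "ax": 0, "ay": 0, "az": 0}
    - {"jaw": 0.5, "tx": 0, "ty": 0.0003, "tz": 0.033, "ax": 0, "ay": 0, "az": 0}

```text
time: 7.4
tool_pos: [0.5134, 0.1881, 0.0259]
ee_rot: [-3.141, -0.001, -3.114]
wrist_force: [0.4, 0.8, -2.2]
width: 0.0637
```

Call:
step_arm:
  steps:
    - {"jaw": 0.5, "tx": 0, "ty": 0, "tz": 0.001, "ax": 0, "ay": 0, "az": 0}
    - {"jaw": 0.5, "tx": 0, "ty": 0, "tz": 0.002, "ax": 0, "ay": 0, "az": 0}
    - {"jaw": 0.5, "tx": 0, "ty": 0, "tz": 0.003, "ax": 0, "ay": 0, "az": 0}

```text
time: 7.7
tool_pos: [0.5137, 0.1882, 0.0235]
ee_rot: [-3.141, 0.0, -3.114]
wrist_force: [-2.1, -1.7, 2.0]
width: 0.0639
```

Contact with the pocket floor: Fz went from -2.5 N to +2 N at the expected height. I release and go up.

Call:
step_arm:
  steps:
    - {"jaw": 0.75, "tx": 0, "ty": 0, "tz": 0, "ax": 0, "ay": 0, "az": 0}
    - {"jaw": 1, "tx": 0, "ty": 0, "tz": 0, "ax": 0, "ay": 0, "az": 0}
    - {"jaw": 1, "tx": 0, "ty": 0, "tz": 0, "ax": 0, "ay": 0, "az": 0}
    - {"jaw": 1, "tx": 0, "ty": 0, "tz": 0, "ax": 0, "ay": 0, "az": 0}

```text
time: 8.1
tool_pos: [0.5139, 0.1882, 0.0239]
ee_rot: [-3.141, 0.001, -3.114]
wrist_force: [0.2, -0.8, -0.7]
width: 0.0908
```

Call:
step_arm:
  steps:
    - {"jaw": 1, "tx": 0, "ty": 0, "tz": -0.03, "ax": 0, "ay": 0, "az": 0}
    - {"jaw": 1, "tx": 0, "ty": 0, "tz": -0.07, "ax": 0, "ay": 0, "az": 0}
    - {"jaw": 1, "tx": 0, "ty": 0, "tz": -0.12, "ax": 0, "ay": 0, "az": 0}
    - {"jaw": 1, "tx": 0, "ty": 0, "tz": -0.17, "ax": 0, "ay": 0, "az": 0}
    - {"jaw": 1, "tx": -0.0, "ty": 0, "tz": -0.2, "ax": 0, "ay": 0, "az": 0}
    - {"jaw": 1, "tx": 0, "ty": 0, "tz": -0.2, "ax": 0, "ay": 0, "az": 0}

```text
time: 8.7
tool_pos: [0.5164, 0.189, 0.2308]
ee_rot: [3.139, 0.013, -3.114]
wrist_force: [0.4, -0.2, 0.1]
width: 0.0941
```

Run:
```python
from h import *
o=get_obs();im,d,cm,P=look('wrist');save(im,'w5.png');np.savez('/tmp/w5',im=im,d=d,P=P)
print(o['tool_pos'],o['ee_rot'])
q=P[band(P,d,(.514,.189),.095,.045,.043,.062)][:,:2];print('pocket',fitrect(q,(.5141,.1891,.028),.169,.069,.003))
m=band(P,d,(.514,.189),.09,.036,.028,.052);e=edge(P,m);print('lower',fitrect(e[:,:2],(.514,.189,.028),.164,.064,.004),np.median(P[m],0))
r=P[m&(P[...,2]<.042)];A=np.c_[r[:,:2]-[.514,.189],np.ones(len(r))];print('plane',np.linalg.lstsq(A,r[:,2],rcond=None)[0],len(r))
```

```text
[0.51638585 0.18903196 0.2307983 ] [ 3.13931487  0.01303865 -3.1143314 ]
pocket (array([0.51418698, 0.18917059, 0.02854625]), 437, np.float64(9.388305379336159e-05))
lower (array([0.51405213, 0.18882118, 0.01305386]), 439, np.float64(0.0010664940539827916)) [0.50858378 0.18871991 0.04116896]
plane [-0.00353892 -0.01030255  0.03674646] 4173
```

View pics/w5.png

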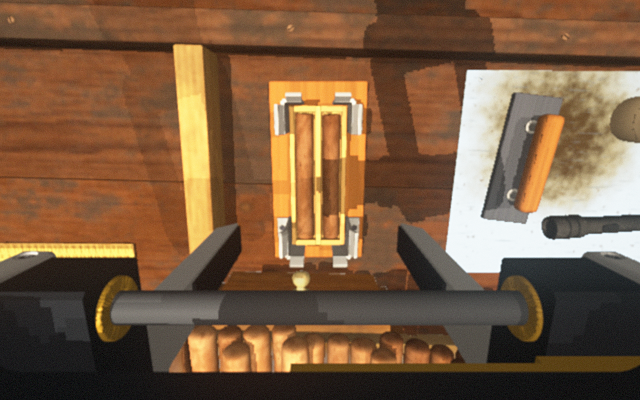

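The lower half is seated at (320,175), with its rim about 37 mm up and both cigars in. Next I go to a standoff along the normal of the lid.

```bash
cat >> h.py <<'E'
def tiltR(n):
    n=np.array(n)/np.linalg.norm(n);u=np.array([-n[0],-n[1],0]);u/=np.linalg.norm(u);v=np.cross([0,0,1],u);w=np.cross(v,n)
    x=-w;z=-n;return np.stack([x,np.cross(z,x),z],1),w,v,n
E
python3 - <<'E'
from h import *
yaw=np.radians(-8.0);n=np.array([-np.sin(np.pi/6)*np.cos(yaw),-np.sin(np.pi/6)*np.sin(yaw),np.cos(np.pi/6)])
R,w,v,n=tiltR(n);print(rel(np.array([.487,-.302,.090])+n*.11,R))
E
```

```text
(array([ 0.096 , -0.4806,  0.0407]), array([ 0.0452, -0.5151,  0.1626]))
```

Call:
step_arm:
  steps:
    - {"jaw": 1, "tx": 0.096, "ty": -0.48, "tz": 0.04, "ax": 0.045, "ay": -0.515, "az": 0.163}
    - {"jaw": 1, "tx": 0.096, "ty": -0.48, "tz": 0.04, "ax": 0.045, "ay": -0.515, "az": 0.163}
    - {"jaw": 1, "tx": 0.096, "ty": -0.48, "tz": 0.04, "ax": 0.045, "ay": -0.515, "az": 0.163}
    - {"jaw": 1, "tx": 0.096, "ty": -0.48, "tz": 0.04, "ax": 0.045, "ay": -0.515, "az": 0.163}
    - {"jaw": 1, "tx": 0.096, "ty": -0.48, "tz": 0.04, "ax": 0.045, "ay": -0.515, "az": 0.163}
    - {"jaw": 1, "tx": 0.096, "ty": -0.48, "tz": 0.04, "ax": 0.045, "ay": -0.515, "az": 0.163}
    - {"jaw": 1, "tx": 0.096, "ty": -0.48, "tz": 0.04, "ax": 0.045, "ay": -0.515, "az": 0.163}
    - {"jaw": 1, "tx": 0.096, "ty": -0.48, "tz": 0.04, "ax": 0.045, "ay": -0.515, "az": 0.163}

```text
time: 9.55
tool_pos: [0.4457, -0.2061, 0.1905]
ee_rot: [3.139, 0.522, 3.0]
wrist_force: [1.2, 0.9, 0.6]
width: 0.0939
```

Run:
```python
from h import *
yaw=np.radians(-8.0);n=np.array([-np.sin(np.pi/6)*np.cos(yaw),-np.sin(np.pi/6)*np.sin(yaw),np.cos(np.pi/6)])
R,w,v,n=tiltR(n);print(rel(np.array([.487,-.302,.090])+n*.11,R));o=get_obs();print(o['tool_pos'],o['joint_positions'])
```

```text
(array([ 0.0031, -0.0892,  0.0041]), array([ 0.0012, -0.0018, -0.002 ]))
[ 0.44568818 -0.20610127  0.19050663] [-0.75559056 -0.40602483  1.93069672  0.31566821  1.19638267 -2.23826831]
```

Call:
step_arm:
  steps:
    - {"jaw": 1, "tx": 0.003, "ty": -0.045, "tz": 0.004, "ax": 0.001, "ay": -0.002, "az": -0.002}
    - {"jaw": 1, "tx": 0.003, "ty": -0.08, "tz": 0.004, "ax": 0.001, "ay": -0.002, "az": -0.002}
    - {"jaw": 1, "tx": 0.003, "ty": -0.089, "tz": 0.004, "ax": 0.001, "ay": -0.002, "az": -0.002}
    - {"jaw": 1, "tx": 0.003, "ty": -0.089, "tz": 0.004, "ax": 0.001, "ay": -0.002, "az": -0.002}

```text
time: 9.95
tool_pos: [0.4317, -0.2943, 0.183]
ee_rot: [3.137, 0.521, 2.997]
wrist_force: [0.8, 0.6, -0.1]
width: 0.0937
```

```bash
cat >> h.py <<'E'
def lidfit(P,d):
    m=(d>0)&(abs(P[...,0]-.487)<.12)&(abs(P[...,1]+.302)<.07)&(P[...,2]>.03)&(P[...,2]<.17)
    n0=np.array([-.4952,.0696,.866]);s=P@n0;m&=abs(s-np.array([.487,-.302,.09])@n0)<.012
    q=P[m]
    for _ in range(4):
        c=np.median(q,0);n=np.linalg.svd(q-q.mean(0))[2][2];n*=np.sign(n[2]);c=q.mean(0);q=q[abs((q-c)@n)<.004]
    R,w,v,n=tiltR(n);mm=m&(abs((P-c)@n)<.005)
    e=edge(P,mm)-c;uv=np.stack([e@w,e@v],1);x,k,r=fitrect(uv,(0,0,0),.164,.064,.006)
    R=R@Ro.from_rotvec([0,0,-x[2]]).as_matrix()
    return c+w*x[0]+v*x[1],n,R,x,k,r
E
python3 - <<'E'
from h import *
o=get_obs();im,d,cm,P=look('wrist');save(im,'w6.png');np.savez('/tmp/w6',im=im,d=d,P=P)
print(o['tool_pos'],o['ee_rot'],o['joint_positions'])
c,n,R,x,k,r=lidfit(P,d);print(c,n,np.degrees(np.arccos(n[2])),x,k,r)
for s in (.04,-.013):print(s,rel(c+n*s,R))
E
```

```text
[ 0.43168161 -0.29429874  0.1829851 ] [3.13725704 0.52074898 2.99748792] [-0.95178382 -0.28405096  1.86026796  0.39665301  1.21808643 -2.45228047]
[ 0.48264149 -0.29934364  0.08799706] [-0.49385322  0.07649563  0.86617401] 29.982966476413623 [5.37779159e-03 4.14627728e-05 1.17935751e-04] 483 0.0006159926526119464
0.04 (array([0.0037, 0.001 , 0.0682]), array([ 0.0097, -0.0017,  0.0102]))
-0.013 (array([0.0036, 0.0005, 0.1212]), array([ 0.0097, -0.0017,  0.0102]))
```

View pics/w6.png

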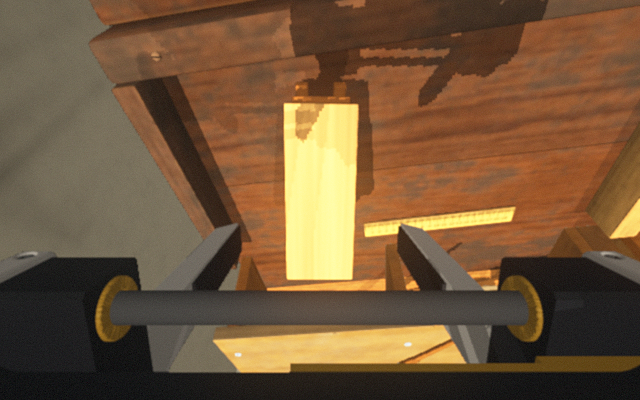

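Call:
step_arm:
  steps:
    - {"jaw": 1, "tx": 0.0036, "ty": 0.0008, "tz": 0.04, "ax": 0.0097, "ay": -0.0017, "az": 0.01}
    - {"jaw": 1, "tx": 0.0036, "ty": 0.0008, "tz": 0.075, "ax": 0.0097, "ay": -0.0017, "az": 0.01}
    - {"jaw": 1, "tx": 0.0036, "ty": 0.0008, "tz": 0.1, "ax": 0.0097, "ay": -0.0017, "az": 0.01}
    - {"jaw": 1, "tx": 0.0036, "ty": 0.0006, "tz": 0.115, "ax": 0.0097, "ay": -0.0017, "az": 0.01}
    - {"jaw": 1, "tx": 0.0036, "ty": 0.0006, "tz": 0.1205, "ax": 0.0097, "ay": -0.0017, "az": 0.01}
    - {"jaw": 1, "tx": 0.0036, "ty": 0.0006, "tz": 0.1205, "ax": 0.0097, "ay": -0.0017, "az": 0.01}

```text
time: 10.6
tool_pos: [0.489, -0.2979, 0.0766]
ee_rot: [3.14, 0.522, 2.99]
wrist_force: [-0.1, 0.2, -0.2]
width: 0.0938
```

Run:
```python
from h import *
o=get_obs();print(o['tool_pos'],o['ee_rot'],o['joint_positions'],o['wrist_force'])
S=np.load('/tmp/w6.npz');c,n,R,x,k,r=lidfit(S['P'],S['d']);print(rel(c-n*.013,R))
```

```text
[ 0.48900022 -0.29793033  0.07657373] [3.14024501 0.52203966 2.99027605] [-0.84063595 -0.08993396  1.92162805  0.40685255  0.93410681 -2.44218174] [-0.06844187  0.18049901 -0.20474738]
(array([-0.0004, -0.0024,  0.0001]), array([ 0.0025, -0.0013,  0.0019]))
```

Call:
step_arm:
  steps:
    - {"jaw": 1, "tx": 0, "ty": -0.002, "tz": 0, "ax": 0.0025, "ay": -0.001, "az": 0.002}
    - {"jaw": 0.5, "tx": 0, "ty": -0.002, "tz": 0, "ax": 0.0025, "ay": -0.001, "az": 0.002}
    - {"jaw": 0.5, "tx": 0, "ty": -0.002, "tz": 0, "ax": 0.0025, "ay": -0.001, "az": 0.002}
    - {"jaw": 0.5, "tx": 0, "ty": -0.002, "tz": 0, "ax": 0.0025, "ay": -0.001, "az": 0.002}
    - {"jaw": 0.5, "tx": 0, "ty": -0.002, "tz": 0, "ax": 0.0025, "ay": -0.001, "az": 0.002}
    - {"jaw": 0.5, "tx": 0, "ty": -0.002, "tz": 0, "ax": 0.0025, "ay": -0.001, "az": 0.002}
    - {"jaw": 0.5, "tx": 0, "ty": -0.002, "tz": 0, "ax": 0.0025, "ay": -0.001, "az": 0.002}

```text
time: 11.3
tool_pos: [0.4886, -0.3002, 0.0769]
ee_rot: [-3.141, 0.523, 2.988]
wrist_force: [-2.3, -0.7, 3.0]
width: 0.064
```

Call:
step_arm:
  steps:
    - {"jaw": 0.5, "tx": 0, "ty": 0, "tz": -0.006, "ax": 0, "ay": 0, "az": 0}
    - {"jaw": 0.5, "tx": 0, "ty": 0, "tz": -0.02, "ax": 0, "ay": 0, "az": 0}
    - {"jaw": 0.5, "tx": 0, "ty": 0, "tz": -0.045, "ax": 0, "ay": 0, "az": 0}
    - {"jaw": 0.5, "tx": 0, "ty": 0, "tz": -0.075, "ax": 0, "ay": 0, "az": 0}
    - {"jaw": 0.5, "tx": 0, "ty": 0, "tz": -0.095, "ax": 0, "ay": 0, "az": 0}
    - {"jaw": 0.5, "tx": 0, "ty": 0, "tz": -0.1, "ax": 0, "ay": 0, "az": 0}

```text
time: 11.9
tool_pos: [0.439, -0.2932, 0.166]
ee_rot: [-3.138, 0.526, 2.989]
wrist_force: [-0.2, 0.8, -2.0]
width: 0.0636
```

Run:
```python
from h import *
o=get_obs();print(o['joint_positions'],o['wrist_force'],o['width']);print(rel([.513,.188,.2],down(181.6)))
print(rel([.45,-.2,.2],down(181.6)))
```

```text
[-0.92903283 -0.27228224  1.88729985  0.39017836  1.16094388 -2.43665637] [-0.16068964  0.80797396 -2.02157236] 0.0636138340051635
(array([-0.0171,  0.4868, -0.0313]), array([-0.0512,  0.5238, -0.1773]))
(array([-0.0142,  0.0937, -0.0314]), array([-0.0512,  0.5238, -0.1773]))
```

Call:
step_arm:
  steps:
    - {"jaw": 0.5, "tx": -0.001, "ty": 0.015, "tz": -0.006, "ax": -0.005, "ay": 0.05, "az": -0.017}
    - {"jaw": 0.5, "tx": -0.002, "ty": 0.045, "tz": -0.014, "ax": -0.011, "ay": 0.115, "az": -0.039}
    - {"jaw": 0.5, "tx": -0.004, "ty": 0.088, "tz": -0.022, "ax": -0.019, "ay": 0.2, "az": -0.068}
    - {"jaw": 0.5, "tx": -0.006, "ty": 0.132, "tz": -0.031, "ax": -0.029, "ay": 0.3, "az": -0.1}
    - {"jaw": 0.5, "tx": -0.008, "ty": 0.177, "tz": -0.031, "ax": -0.039, "ay": 0.4, "az": -0.135}
    - {"jaw": 0.5, "tx": -0.009, "ty": 0.222, "tz": -0.031, "ax": -0.047, "ay": 0.48, "az": -0.163}
    - {"jaw": 0.5, "tx": -0.011, "ty": 0.265, "tz": -0.031, "ax": -0.051, "ay": 0.524, "az": -0.177}
    - {"jaw": 0.5, "tx": -0.012, "ty": 0.29, "tz": -0.031, "ax": -0.051, "ay": 0.524, "az": -0.177}

```text
time: 12.7
tool_pos: [0.4793, -0.0022, 0.196]
ee_rot: [3.14, -0.004, -3.11]
wrist_force: [-0.4, -0.5, -2.0]
width: 0.0636
```

Run:
```python
from h import *
o=get_obs();print(o['tool_pos'],o['joint_positions']);print(rel([.513,.188,.17],down(181.6)))
im,d,cm,P=look('wrist');np.savez('/tmp/w7',im=im,d=d,P=P);T=toolcloud(P,o)
m=(d>0)&(abs(T[...,0])<.11)&(abs(T[...,1])<.04)&(abs(T[...,2]+.013)<.008)
e=edge(T,m);x,n,r=fitrect(e[:,:2],(0,0,0),.164,.064,.006);print('lid in tool',x,n,r)
q=T[m];A=np.c_[q[:,:2],np.ones(len(q))];print('plane',np.linalg.lstsq(A,q[:,2],rcond=None)[0])
R=down(181.605)@Ro.from_rotvec([0,0,-x[2]]).as_matrix();t=np.array([.5141,.1891,.17])-R@[x[0],x[1],0];print(t,rel(t,R))
```

```text
[ 0.47931379 -0.00222213  0.19596033] [-1.23883469e-01 -6.40424597e-02  1.55810019e+00  1.23621381e-03
  1.65161694e+00 -1.72620583e+00]
(array([-0.0398,  0.189 ,  0.0262]), array([ 0.0018, -0.0038,  0.0037]))
lid in tool [-0.00080046  0.00102757 -0.00415831] 558 0.0003511460596600756
plane [ 0.00577607  0.00131293 -0.01234914]
[0.51332428 0.18805363 0.17      ] (array([-0.0404,  0.1863,  0.0269]), array([ 0.005 , -0.0027,  0.01  ]))
```

Call:
step_arm:
  steps:
    - {"jaw": 0.5, "tx": -0.003, "ty": 0.015, "tz": 0.002, "ax": 0.001, "ay": -0.0005, "az": 0.002}
    - {"jaw": 0.5, "tx": -0.01, "ty": 0.045, "tz": 0.006, "ax": 0.002, "ay": -0.001, "az": 0.004}
    - {"jaw": 0.5, "tx": -0.019, "ty": 0.085, "tz": 0.012, "ax": 0.003, "ay": -0.0015, "az": 0.006}
    - {"jaw": 0.5, "tx": -0.028, "ty": 0.125, "tz": 0.018, "ax": 0.004, "ay": -0.002, "az": 0.008}
    - {"jaw": 0.5, "tx": -0.035, "ty": 0.16, "tz": 0.024, "ax": 0.005, "ay": -0.0027, "az": 0.01}
    - {"jaw": 0.5, "tx": -0.0395, "ty": 0.182, "tz": 0.027, "ax": 0.005, "ay": -0.0027, "az": 0.01}
    - {"jaw": 0.5, "tx": -0.0404, "ty": 0.1863, "tz": 0.027, "ax": 0.005, "ay": -0.0027, "az": 0.01}
    - {"jaw": 0.5, "tx": -0.0404, "ty": 0.1863, "tz": 0.027, "ax": 0.005, "ay": -0.0027, "az": 0.01}

```text
time: 13.55
tool_pos: [0.5129, 0.1882, 0.1686]
ee_rot: [-3.141, -0.002, -3.116]
wrist_force: [0.3, 0.6, -1.2]
width: 0.0635
```

```bash
cat >> h.py <<'E'
def handfit(P,o,zt):
    T=toolcloud(P,o);m=(abs(T[...,0])<.11)&(abs(T[...,1])<.04)&(abs(T[...,2]-zt)<.008)
    e=edge(P,m);return fitrect(e[:,:2],(.514,.189,.028),.164,.064,.006)
E
python3 - <<'E'
from h import *
o=get_obs();im,d,cm,P=look('wrist');save(im,'w8.png');np.savez('/tmp/w8',im=im,d=d,P=P);print(o['tool_pos'],o['ee_rot'])
x,n,r=handfit(P,o,-.0125);print('lid world',x,n,r)
yaw=Rm(o['ee_rot']);D=np.array([.5141,.1891])-x[:2];print('corr tool',Rm(o['ee_rot']).T@[*D,0],'az',-(0.0282-x[2]))
R=Ro.from_rotvec([0,0,.0282-x[2]]).as_matrix()@yaw
R2=Ro.from_euler('xyz',[np.pi,0,Ro.from_matrix(R).as_euler('xyz')[2]]).as_matrix();print(rel([*(np.array(o['tool_pos'])[:2]+D),.1],R2))
E
```

```text
[0.5128646  0.18823477 0.16855076] [-3.14068817e+00 -2.32528407e-03 -3.11641195e+00]
lid world [0.51364586 0.18932243 0.02980516] 551 0.00034766561608758073
corr tool [-4.48391643e-04 -2.33793319e-04 -8.31177327e-07] az 0.0016051620074289293
(array([-0.0004,  0.0006,  0.0691]), array([-0.001 , -0.0015,  0.0004]))
```

Call:
step_arm:
  steps:
    - {"jaw": 0.5, "tx": -0.0004, "ty": 0, "tz": 0.02, "ax": -0.001, "ay": -0.0015, "az": 0.001}
    - {"jaw": 0.5, "tx": -0.0004, "ty": 0, "tz": 0.045, "ax": -0.001, "ay": -0.0015, "az": 0.001}
    - {"jaw": 0.5, "tx": -0.0004, "ty": 0, "tz": 0.065, "ax": -0.001, "ay": -0.0015, "az": 0.001}
    - {"jaw": 0.5, "tx": -0.0004, "ty": 0, "tz": 0.08, "ax": -0.001, "ay": -0.0015, "az": 0.001}
    - {"jaw": 0.5, "tx": -0.0004, "ty": 0, "tz": 0.09, "ax": -0.001, "ay": -0.0015, "az": 0.001}
    - {"jaw": 0.5, "tx": -0.0004, "ty": 0, "tz": 0.097, "ax": -0.001, "ay": -0.0015, "az": 0.001}
    - {"jaw": 0.5, "tx": -0.0004, "ty": 0, "tz": 0.102, "ax": -0.001, "ay": -0.0015, "az": 0.001}
    - {"jaw": 0.5, "tx": -0.0004, "ty": 0, "tz": 0.104, "ax": -0.001, "ay": -0.0015, "az": 0.001}

```text
time: 14.4
tool_pos: [0.5135, 0.1873, 0.0652]
ee_rot: [3.142, 0.0, -3.119]
wrist_force: [0.5, 0.5, -2.3]
width: 0.0638
```

Run:
```python
from h import *
o=get_obs();print(o['tool_pos'],o['ee_rot'],o['wrist_force'],o['width']);print(rel([.5133,.188,.0477],down(181.5)))
```

```text
[0.51354406 0.18734612 0.06515051] [ 3.14150629e+00  4.71829475e-04 -3.11874032e+00] [ 0.47888637  0.53166864 -2.25216695] 0.0637776021233994
(array([0.0002, 0.0007, 0.0175]), array([ 0.0001,  0.0005, -0.0033]))
```

Call:
step_arm:
  steps:
    - {"jaw": 0.5, "tx": 0, "ty": 0.0004, "tz": 0.006, "ax": 0, "ay": 0, "az": -0.003}
    - {"jaw": 0.5, "tx": 0, "ty": 0.0004, "tz": 0.01, "ax": 0, "ay": 0, "az": -0.003}
    - {"jaw": 0.5, "tx": 0, "ty": 0.0004, "tz": 0.013, "ax": 0, "ay": 0, "az": -0.003}
    - {"jaw": 0.5, "tx": 0, "ty": 0.0004, "tz": 0.015, "ax": 0, "ay": 0, "az": -0.003}
    - {"jaw": 0.5, "tx": 0, "ty": 0.0004, "tz": 0.016, "ax": 0, "ay": 0, "az": -0.003}

```text
time: 14.9
tool_pos: [0.5135, 0.1877, 0.0489]
ee_rot: [3.142, 0.0, -3.116]
wrist_force: [-0.6, 0.3, -2.2]
width: 0.0637
```

Call:
step_arm:
  steps:
    - {"jaw": 0.5, "tx": 0, "ty": 0, "tz": 0.001, "ax": 0, "ay": 0, "az": 0}
    - {"jaw": 0.5, "tx": 0, "ty": 0, "tz": 0.002, "ax": 0, "ay": 0, "az": 0}

```text
time: 15.1
tool_pos: [0.5137, 0.1878, 0.048]
ee_rot: [3.141, 0.001, -3.116]
wrist_force: [-2.9, -1.4, 7.4]
width: 0.0637
```

Call:
step_arm:
  steps:
    - {"jaw": 0.75, "tx": 0, "ty": 0, "tz": 0, "ax": 0, "ay": 0, "az": 0}
    - {"jaw": 1, "tx": 0, "ty": 0, "tz": 0, "ax": 0, "ay": 0, "az": 0}
    - {"jaw": 1, "tx": 0, "ty": 0, "tz": 0, "ax": 0, "ay": 0, "az": 0}
    - {"jaw": 1, "tx": 0, "ty": 0, "tz": 0, "ax": 0, "ay": 0, "az": 0}

```text
time: 15.5
tool_pos: [0.5137, 0.1878, 0.048]
ee_rot: [3.141, 0.001, -3.116]
wrist_force: [0.2, 0.4, 0.3]
width: 0.0907
```

Call:
step_arm:
  steps:
    - {"jaw": 1, "tx": 0, "ty": 0, "tz": -0.03, "ax": 0, "ay": 0, "az": 0}
    - {"jaw": 1, "tx": 0, "ty": 0, "tz": -0.07, "ax": 0, "ay": 0, "az": 0}
    - {"jaw": 1, "tx": 0, "ty": 0, "tz": -0.12, "ax": 0, "ay": 0, "az": 0}
    - {"jaw": 1, "tx": 0, "ty": 0, "tz": -0.16, "ax": 0, "ay": 0, "az": 0}
    - {"jaw": 1, "tx": 0, "ty": 0, "tz": -0.17, "ax": 0, "ay": 0, "az": 0}
    - {"jaw": 1, "tx": 0, "ty": 0, "tz": -0.17, "ax": 0, "ay": 0, "az": 0}

```text
time: 16.1
tool_pos: [0.5147, 0.1881, 0.2202]
ee_rot: [3.14, 0.006, -3.116]
wrist_force: [0.4, -0.1, -0.4]
width: 0.0941
```

Run:
```python
from h import *
o=get_obs();im,d,cm,P=look('wrist');save(im,'w9.png');np.savez('/tmp/w9',im=im,d=d,P=P);print(o['tool_pos'],o['ee_rot'])
m=band(P,d,(.514,.189),.09,.037,.054,.067);e=edge(P,m);print('lid',fitrect(e[:,:2],(.514,.189,.028),.164,.064,.004))
r=P[m&band(P,d,(.514,.189),.07,.028,.05,.07)];A=np.c_[r[:,:2]-[.514,.189],np.ones(len(r))];print('plane',np.linalg.lstsq(A,r[:,2],rcond=None)[0],len(r))
e=edge(P,band(P,d,(.49,.438),.12,.07,.008,.03));print('wt plate',fitrect(e[:,:2],(.49,.438,-.09),.158,.058))
print(rel([.4896,.4386,.17],down(174.8)))
```

```text
[0.51465347 0.18806348 0.22018225] [ 3.14034467  0.00558318 -3.11565981]
lid (array([0.51338281, 0.18856089, 0.0322522 ]), 474, np.float64(0.0010978403439039722))
plane [-0.00044834  0.0006289   0.06025151] 6716
wt plate (array([ 0.48973821,  0.43903035, -0.09121901]), 255, np.float64(0.0005774321411560653))
(array([0.0175, 0.2513, 0.0476]), array([0.0003, 0.001 , 0.1167]))
```

View pics/w9.png

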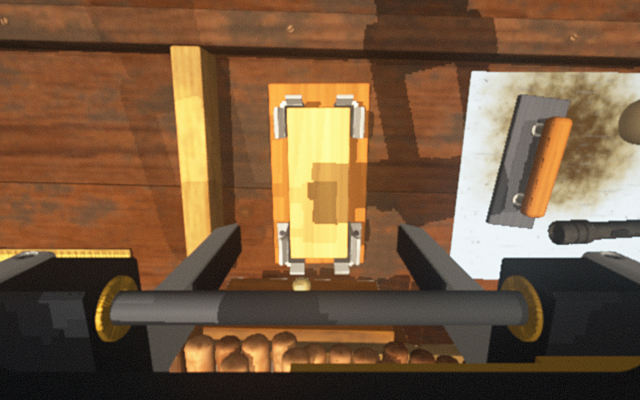

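The lid lies flat: top at 60.2 mm (expected 60), tilt below 0.001, at (320,180) in the picture. The weight is next.

Call:
step_arm:
  steps:
    - {"jaw": 0.6, "tx": 0.0175, "ty": 0.2513, "tz": 0.048, "ax": 0, "ay": 0.001, "az": 0.117}
    - {"jaw": 0.6, "tx": 0.0175, "ty": 0.2513, "tz": 0.048, "ax": 0, "ay": 0.001, "az": 0.117}
    - {"jaw": 0.6, "tx": 0.0175, "ty": 0.2513, "tz": 0.048, "ax": 0, "ay": 0.001, "az": 0.117}
    - {"jaw": 0.6, "tx": 0.0175, "ty": 0.2513, "tz": 0.048, "ax": 0, "ay": 0.001, "az": 0.117}
    - {"jaw": 0.6, "tx": 0.0175, "ty": 0.2513, "tz": 0.048, "ax": 0, "ay": 0.001, "az": 0.117}
    - {"jaw": 0.6, "tx": 0.0175, "ty": 0.2513, "tz": 0.048, "ax": 0, "ay": 0.001, "az": 0.117}
    - {"jaw": 0.6, "tx": 0.0175, "ty": 0.2513, "tz": 0.048, "ax": 0, "ay": 0.001, "az": 0.117}
    - {"jaw": 0.6, "tx": 0.0175, "ty": 0.2513, "tz": 0.048, "ax": 0, "ay": 0.001, "az": 0.117}

```text
time: 16.95
tool_pos: [0.4894, 0.4371, 0.1678]
ee_rot: [-3.139, -0.002, 3.05]
wrist_force: [0.5, -0.7, 0.4]
width: 0.0563
```

Run:
```python
from h import *
o=get_obs();im,d,cm,P=look('wrist');np.savez('/tmp/w10',im=im,d=d,P=P);print(o['tool_pos'],o['ee_rot'],o['joint_positions'])
e=edge(P,band(P,d,(.49,.438),.12,.045,.006,.03));x,n,r=fitrect(e[:,:2],(.49,.438,-.09),.158,.058);print('wt plate',x,n,r)
e=edge(P,band(P,d,(.49,.438),.12,.045,.046,.062));y,n,r=fitrect(e[:,:2],(.49,.438,-.09),.112,.022);print('wt bar',y,n,r)
print(rel([y[0]-.0,y[1]-.0,.0315],down(180+np.degrees(x[2]))))
```

```text
[0.48939897 0.43711644 0.16783146] [-3.13902121e+00 -1.93226533e-03  3.04980616e+00] [ 6.42986628e-01  3.38822907e-01  1.16219526e+00 -6.14176999e-04
  1.64373213e+00 -8.36069475e-01]
wt plate [ 0.48965124  0.43951264 -0.09187988] 390 0.0008626421187433661
wt bar [ 0.48855313  0.43966178 -0.08817791] 258 0.0006527292593074951
(array([0.0015, 0.0028, 0.1374]), array([-0.0013, -0.0007, -0.0008]))
```

Call:
step_arm:
  steps:
    - {"jaw": 0.6, "tx": 0.0005, "ty": 0.002, "tz": 0.045, "ax": -0.001, "ay": -0.001, "az": 0}
    - {"jaw": 0.6, "tx": 0.0005, "ty": 0.002, "tz": 0.085, "ax": -0.001, "ay": -0.001, "az": 0}
    - {"jaw": 0.6, "tx": 0.0005, "ty": 0.002, "tz": 0.115, "ax": -0.001, "ay": -0.001, "az": 0}
    - {"jaw": 0.6, "tx": 0.0005, "ty": 0.002, "tz": 0.132, "ax": -0.001, "ay": -0.001, "az": 0}
    - {"jaw": 0.6, "tx": 0.0005, "ty": 0.002, "tz": 0.137, "ax": -0.001, "ay": -0.001, "az": 0}
    - {"jaw": 0.6, "tx": 0.0005, "ty": 0.002, "tz": 0.137, "ax": -0.001, "ay": -0.001, "az": 0}

```text
time: 17.6
tool_pos: [0.4899, 0.4373, 0.0319]
ee_rot: [-3.141, -0.0, 3.047]
wrist_force: [0.1, 0.1, 0.5]
width: 0.0564
```

Call:
step_arm:
  steps:
    - {"jaw": 0.1, "tx": 0, "ty": 0, "tz": 0, "ax": 0, "ay": 0, "az": 0}
    - {"jaw": 0.1, "tx": 0, "ty": 0, "tz": 0, "ax": 0, "ay": 0, "az": 0}
    - {"jaw": 0.1, "tx": 0, "ty": 0, "tz": 0, "ax": 0, "ay": 0, "az": 0}
    - {"jaw": 0.1, "tx": 0, "ty": 0, "tz": 0, "ax": 0, "ay": 0, "az": 0}
    - {"jaw": 0.1, "tx": 0, "ty": 0, "tz": 0, "ax": 0, "ay": 0, "az": 0}
    - {"jaw": 0.1, "tx": 0, "ty": 0, "tz": 0, "ax": 0, "ay": 0, "az": 0}

```text
time: 18.2
tool_pos: [0.4902, 0.4383, 0.0326]
ee_rot: [3.14, 0.001, 3.047]
wrist_force: [0.6, 2.2, 1.5]
width: 0.0215
```

Call:
step_arm:
  steps:
    - {"jaw": 0.1, "tx": 0, "ty": 0, "tz": -0.005, "ax": 0, "ay": 0, "az": 0}
    - {"jaw": 0.1, "tx": 0, "ty": 0, "tz": -0.01, "ax": 0, "ay": 0, "az": 0}
    - {"jaw": 0.1, "tx": 0, "ty": 0, "tz": -0.01, "ax": 0, "ay": 0, "az": 0}

```text
time: 18.5
tool_pos: [0.4896, 0.4376, 0.0416]
ee_rot: [-3.141, -0.001, 3.047]
wrist_force: [-0.4, 0.2, -7.7]
width: 0.0217
```

Call:
step_arm:
  steps:
    - {"jaw": 0.1, "tx": 0, "ty": 0, "tz": -0.012, "ax": 0, "ay": 0, "az": 0}
    - {"jaw": 0.1, "tx": 0, "ty": 0, "tz": -0.035, "ax": 0, "ay": 0, "az": 0}
    - {"jaw": 0.1, "tx": 0, "ty": 0, "tz": -0.065, "ax": 0, "ay": 0, "az": 0}
    - {"jaw": 0.1, "tx": 0, "ty": 0, "tz": -0.095, "ax": 0, "ay": 0, "az": 0}
    - {"jaw": 0.1, "tx": 0, "ty": 0, "tz": -0.115, "ax": 0, "ay": 0, "az": 0}
    - {"jaw": 0.1, "tx": 0, "ty": 0, "tz": -0.12, "ax": 0, "ay": 0, "az": 0}
    - {"jaw": 0.1, "tx": 0, "ty": 0, "tz": -0.12, "ax": 0, "ay": 0, "az": 0}

```text
time: 19.2
tool_pos: [0.49, 0.4378, 0.1627]
ee_rot: [3.141, 0.001, 3.047]
wrist_force: [-0.3, -0.1, -8.8]
width: 0.0218
```

```bash
cat >> h.py <<'E'
def wtfit(P,o):
    T=toolcloud(P,o);m=(abs(T[...,0])<.1)&(abs(T[...,1])<.04)&(abs(T[...,2]-.0195)<.008)
    e=edge(T,m);x,n,r=fitrect(e[:,:2],(0,0,0),.158,.058,.006)
    q=T[m&(abs(T[...,2]-.0195)<.005)];pl=np.linalg.lstsq(np.c_[q[:,:2],np.ones(len(q))],q[:,2],rcond=None)[0]
    b=(abs(T[...,0])<.07)&(abs(T[...,1])<.02)&(abs(T[...,2]+.021)<.006);e=edge(T,b);y=fitrect(e[:,:2],(0,0,0),.112,.022,.004)
    return x,n,r,pl,y
E
python3 - <<'E'
from h import *
o=get_obs();im,d,cm,P=look('wrist');save(im,'w11.png');np.savez('/tmp/w11',im=im,d=d,P=P);print(o['tool_pos'],o['ee_rot'],o['wrist_force'])
x,n,r,pl,y=wtfit(P,o);print(x,n,r,'plane',pl,'bar',y)
R=down(181.605)@Ro.from_rotvec([0,0,-x[2]]).as_matrix();t=np.array([.5141,.1891,.16])-R@[x[0],x[1],0];print(t,rel(t,R))
E
```

```text
[0.48997885 0.43783839 0.16265956] [3.14121445e+00 7.86491197e-04 3.04730555e+00] [-0.25083988 -0.05829866 -8.81722501]
[-0.00024098  0.00085628 -0.00082786] 389 0.0003619622688663428 plane [-0.00062668  0.00052931  0.0192597 ] bar (array([-0.00079897,  0.00099915, -0.00438941]), 344, np.float64(0.0005967642828931174))
[0.51388239 0.18823748 0.16      ] (array([-0.0479, -0.2457,  0.0011]), array([-0.0017, -0.0017, -0.1214]))
```

View pics/w11.png

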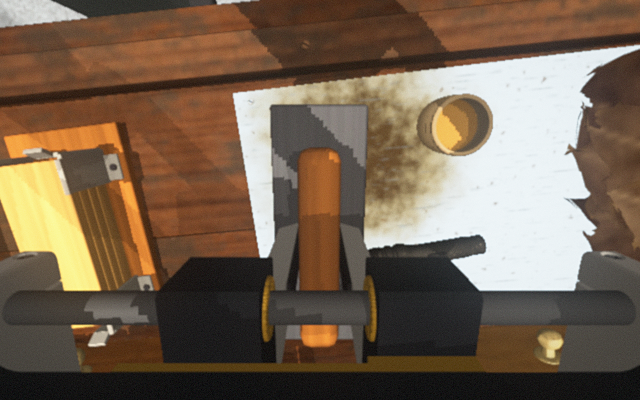

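The weight hangs level (plane slope below 0.001), with the plate at (320,190) in the picture. Pot and lighter are undisturbed. I carry it to above the pocket.

Call:
step_arm:
  steps:
    - {"jaw": 0.1, "tx": -0.003, "ty": -0.014, "tz": 0, "ax": 0, "ay": 0, "az": -0.007}
    - {"jaw": 0.1, "tx": -0.008, "ty": -0.042, "tz": 0, "ax": 0, "ay": 0, "az": -0.02}
    - {"jaw": 0.1, "tx": -0.016, "ty": -0.082, "tz": 0, "ax": 0, "ay": 0, "az": -0.04}
    - {"jaw": 0.1, "tx": -0.024, "ty": -0.125, "tz": 0, "ax": 0, "ay": 0, "az": -0.062}
    - {"jaw": 0.1, "tx": -0.033, "ty": -0.168, "tz": 0, "ax": 0, "ay": 0, "az": -0.083}
    - {"jaw": 0.1, "tx": -0.041, "ty": -0.208, "tz": 0, "ax": 0, "ay": 0, "az": -0.103}
    - {"jaw": 0.1, "tx": -0.046, "ty": -0.235, "tz": 0.001, "ax": -0.001, "ay": -0.001, "az": -0.116}
    - {"jaw": 0.1, "tx": -0.048, "ty": -0.2457, "tz": 0.001, "ax": -0.0017, "ay": -0.0017, "az": -0.121}

```text
time: 20.05
tool_pos: [0.5128, 0.1841, 0.1581]
ee_rot: [-3.139, -0.004, -3.118]
wrist_force: [-0.6, 1.4, -7.6]
width: 0.0218
```

Call:
step_arm:
  steps:
    - {"jaw": 0.1, "tx": 0, "ty": 0, "tz": 0, "ax": 0, "ay": 0, "az": 0}
    - {"jaw": 0.1, "tx": 0, "ty": 0, "tz": 0, "ax": 0, "ay": 0, "az": 0}

```text
time: 20.25
tool_pos: [0.5119, 0.184, 0.1569]
ee_rot: [-3.139, -0.006, -3.119]
wrist_force: [-0.1, 0.5, -8.2]
width: 0.0217
```

Run:
```python
from h import *
o=get_obs();im,d,cm,P=look('wrist');np.savez('/tmp/w12',im=im,d=d,P=P);print(o['tool_pos'],o['ee_rot'],o['wrist_force'])
x,n,r,pl,y=wtfit(P,o);print(x,n,r,'plane',pl,'bar',y)
R=down(181.605)@Ro.from_rotvec([0,0,-x[2]]).as_matrix();t=np.array([.5141,.1891,.1])-R@[x[0],x[1],0];print(t,rel(t,R))
```

```text
[0.51194532 0.18395697 0.15687201] [-3.13879678 -0.00643735 -3.11883869] [-0.07961938  0.45060512 -8.24074581]
[-0.00037696  0.00092983 -0.00104778] 391 0.0003707167176806962 plane [-0.00113539  0.00058122  0.01926419] bar (array([-0.00096525,  0.00101419, -0.00324124]), 344, np.float64(0.0006361214504893671))
[0.51374825 0.18816035 0.1       ] (array([-0.002 ,  0.0035,  0.0572]), array([-0.0023, -0.0056, -0.0032]))
```

Call:
step_arm:
  steps:
    - {"jaw": 0.1, "tx": -0.002, "ty": 0.004, "tz": 0.005, "ax": -0.0023, "ay": -0.0056, "az": -0.003}
    - {"jaw": 0.1, "tx": -0.002, "ty": 0.004, "tz": 0.017, "ax": -0.0023, "ay": -0.0056, "az": -0.003}
    - {"jaw": 0.1, "tx": -0.002, "ty": 0.004, "tz": 0.028, "ax": -0.0023, "ay": -0.0056, "az": -0.003}
    - {"jaw": 0.1, "tx": -0.002, "ty": 0.004, "tz": 0.036, "ax": -0.0023, "ay": -0.0056, "az": -0.003}
    - {"jaw": 0.1, "tx": -0.002, "ty": 0.004, "tz": 0.042, "ax": -0.0023, "ay": -0.0056, "az": -0.003}
    - {"jaw": 0.1, "tx": -0.002, "ty": 0.004, "tz": 0.046, "ax": -0.0023, "ay": -0.0056, "az": -0.003}
    - {"jaw": 0.1, "tx": -0.002, "ty": 0.004, "tz": 0.046, "ax": -0.0023, "ay": -0.0056, "az": -0.003}

```text
time: 21.0
tool_pos: [0.5134, 0.1885, 0.1104]
ee_rot: [-3.141, -0.001, -3.115]
wrist_force: [-0.5, -0.1, -7.8]
width: 0.0219
```

Run:
```python
from h import *
o=get_obs();print(o['tool_pos'],o['ee_rot'],o['wrist_force']);print(rel([.5139,.1882,.0895],down(181.605)))
```

```text
[0.51341709 0.18850851 0.11035668] [-3.14124454e+00 -1.45664289e-03 -3.11484852e+00] [-0.54249615 -0.09824158 -7.79025505]
(array([-0.0005, -0.0003,  0.0209]), array([-0.0003, -0.0015, -0.0013]))
```

Call:
step_arm:
  steps:
    - {"jaw": 0.1, "tx": -0.0004, "ty": -0.0003, "tz": 0.005, "ax": 0, "ay": -0.0015, "az": -0.001}
    - {"jaw": 0.1, "tx": -0.0004, "ty": -0.0003, "tz": 0.01, "ax": 0, "ay": -0.0015, "az": -0.001}
    - {"jaw": 0.1, "tx": -0.0004, "ty": -0.0003, "tz": 0.014, "ax": 0, "ay": -0.0015, "az": -0.001}
    - {"jaw": 0.1, "tx": -0.0004, "ty": -0.0003, "tz": 0.017, "ax": 0, "ay": -0.0015, "az": -0.001}
    - {"jaw": 0.1, "tx": -0.0004, "ty": -0.0003, "tz": 0.019, "ax": 0, "ay": -0.0015, "az": -0.001}

```text
time: 21.5
tool_pos: [0.5137, 0.1881, 0.091]
ee_rot: [-3.141, -0.0, -3.114]
wrist_force: [0.1, 0.3, -7.3]
width: 0.0217
```

Call:
step_arm:
  steps:
    - {"jaw": 0.1, "tx": 0, "ty": 0, "tz": 0.001, "ax": 0, "ay": 0, "az": 0}
    - {"jaw": 0.1, "tx": 0, "ty": 0, "tz": 0.002, "ax": 0, "ay": 0, "az": 0}

```text
time: 21.7
tool_pos: [0.5136, 0.1881, 0.0895]
ee_rot: [-3.141, -0.0, -3.114]
wrist_force: [-2.9, -0.8, -2.3]
width: 0.0219
```

Call:
step_arm:
  steps:
    - {"jaw": 0.1, "tx": 0, "ty": 0, "tz": 0.0005, "ax": 0, "ay": 0, "az": 0}
    - {"jaw": 0.1, "tx": 0, "ty": 0, "tz": 0.0005, "ax": 0, "ay": 0, "az": 0}

```text
time: 21.9
tool_pos: [0.5138, 0.1882, 0.0894]
ee_rot: [-3.141, 0.0, -3.114]
wrist_force: [-1.1, -0.1, -4.6]
width: 0.022
```

Call:
step_arm:
  steps:
    - {"jaw": 0.1, "tx": 0, "ty": 0, "tz": 0.001, "ax": 0, "ay": 0, "az": 0}
    - {"jaw": 0.1, "tx": 0, "ty": 0, "tz": 0.0015, "ax": 0, "ay": 0, "az": 0}

```text
time: 22.1
tool_pos: [0.5138, 0.1882, 0.0894]
ee_rot: [-3.141, 0.001, -3.114]
wrist_force: [-4.3, -2.1, 3.0]
width: 0.0219
```

The weight is fully supported (Fz = +3 N, no further travel). I release a little way, since the plate is below the fingers and the frame tops are below the tips, and go up.

Call:
step_arm:
  steps:
    - {"jaw": 0.35, "tx": 0, "ty": 0, "tz": 0, "ax": 0, "ay": 0, "az": 0}
    - {"jaw": 0.6, "tx": 0, "ty": 0, "tz": 0, "ax": 0, "ay": 0, "az": 0}
    - {"jaw": 0.6, "tx": 0, "ty": 0, "tz": 0, "ax": 0, "ay": 0, "az": 0}
    - {"jaw": 0.6, "tx": 0, "ty": 0, "tz": 0, "ax": 0, "ay": 0, "az": 0}

```text
time: 22.5
tool_pos: [0.5144, 0.1883, 0.0899]
ee_rot: [3.142, 0.002, -3.114]
wrist_force: [-0.2, -0.9, 0.5]
width: 0.0505
```

Call:
step_arm:
  steps:
    - {"jaw": 0.6, "tx": 0, "ty": 0, "tz": -0.02, "ax": 0, "ay": 0, "az": 0}
    - {"jaw": 0.6, "tx": 0, "ty": 0, "tz": -0.05, "ax": 0, "ay": 0, "az": 0}
    - {"jaw": 1, "tx": 0, "ty": 0, "tz": -0.09, "ax": 0, "ay": 0, "az": 0}
    - {"jaw": 1, "tx": 0, "ty": 0, "tz": -0.13, "ax": 0, "ay": 0, "az": 0}
    - {"jaw": 1, "tx": 0, "ty": 0, "tz": -0.15, "ax": 0, "ay": 0, "az": 0}
    - {"jaw": 1, "tx": 0, "ty": 0, "tz": -0.15, "ax": 0, "ay": 0, "az": 0}
    - {"jaw": 1, "tx": 0, "ty": 0, "tz": -0.15, "ax": 0, "ay": 0, "az": 0}

```text
time: 23.2
tool_pos: [0.5141, 0.1883, 0.2392]
ee_rot: [3.142, 0.002, -3.114]
wrist_force: [0.1, 0.4, -0.4]
width: 0.0919
```

Run:
```python
from h import *
o=get_obs();im,d,cm,P=look('wrist');save(im,'w13.png');np.savez('/tmp/w13',im=im,d=d,P=P);print(o['tool_pos'],o['ee_rot'],o['wrist_force'])
m=band(P,d,(.514,.189),.1,.05,.064,.08);e=edge(P,m);print('plate',fitrect(e[:,:2],(.514,.189,.028),.158,.058,.005))
r=P[band(P,d,(.514,.189),.08,.028,.064,.076)];A=np.c_[r[:,:2]-[.514,.189],np.ones(len(r))];print('plane',np.linalg.lstsq(A,r[:,2],rcond=None)[0],len(r))
m=band(P,d,(.514,.189),.1,.05,.1,.12);e=edge(P,m);print('bar',fitrect(e[:,:2],(.514,.189,.028),.112,.022,.005),np.median(P[m],0))
r=P[m];print('bar plane',np.linalg.lstsq(np.c_[r[:,:2]-[.514,.189],np.ones(len(r))],r[:,2],rcond=None)[0])
q=P[band(P,d,(.514,.189),.1,.05,.04,.066)][:,:2];print('pocket',fitrect(q,(.5141,.1891,.028),.169,.069,.003))
```

```text
[0.51406549 0.18829074 0.2392422 ] [ 3.14155722e+00  2.18449796e-03 -3.11385777e+00] [ 0.12991738  0.43542548 -0.41522579]
plate (array([0.51374251, 0.18890314, 0.02992218]), 380, np.float64(0.0006939313222868778))
plane [-0.00054028 -0.00022736  0.07022326] 4719
bar (array([0.51250211, 0.18898508, 0.03287966]), 245, np.float64(0.0005196080001138737)) [0.50933643 0.18892558 0.10865373]
bar plane [ 0.00145865 -0.0058837   0.10822302]
pocket (array([0.51496868, 0.18995876, 0.03061378]), 804, np.float64(0.0010117892265299674))
```

View pics/w13.png

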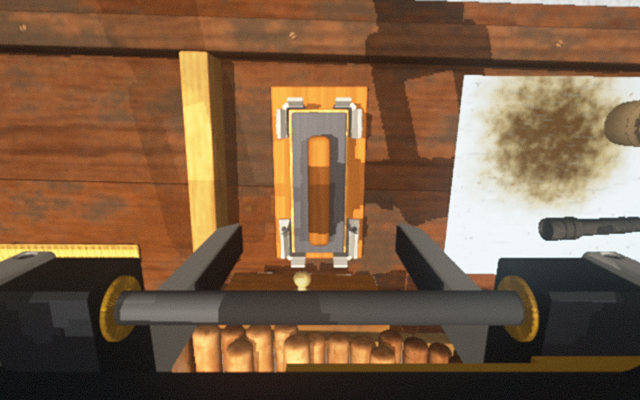

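The plate lies flat at 70.2 mm (expected 70), within 1 mm of the pocket centre, at (318,180) between the angles. The arm is clear, so I hand in.

```bash
python3 -c "
from bench import *
print(close_job())"
```

```text
the job is handed in; nothing more can be done
None
```

The mould is shut and under the press weight, and I handed the job in after about 23 s of the 72 s allowed. I carried the lower half level into the pocket, took the lid off its slope along its normal and set it on, then lowered the weight gently by its grip and let go.

**Last checks, from the wrist camera**
- **Lower half:** the rim measured about 37 mm up (expected 38), and both cigars were visible in their grooves before the lid went on.
- **Lid:** flat at 60.2 mm (expected 60), tilt below 0.001 rad, within 1 mm of the pocket centre.
- **Weight:** the plate is flat at 70.2 mm (expected 70), tilt below 0.001 rad, within about 0.5 mm of the pocket centre and 0.002 rad of its direction.
- **Arm:** clear of everything, with wrist force near zero. The largest contact force I read while setting a piece down was about 7 N.
- **Bystanders:** the lighter, gum pot and rule looked untouched in the pictures. I did not measure them again at the end.

**Fits that disagreed, which I put down to the fit**
- **Seated lower half:** its outline fit gave a yaw about 0.015 rad off, with the corner angles disturbing the edge.
- **Last pocket fit:** with the weight in place it came out about 1 mm off the earlier, cleaner fits.
- **Grip bar:** it fitted about 1.2 mm off the plate in x, probably because of its rounded ends and the part hidden by the gripper.

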